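# Log a slide archive box with the barcode scanner

### The job

Log the slide box with the orange dot: open its lid fully, take the barcode scanner from its stand and aim it squarely at the barcode on the index card inside the lid, about a hand's breadth away, holding it still for a good second so that it reads. Then set the scanner back properly in its stand and close the lid again. Leave the slide box with the green dot shut and do not knock over or shift the bottles and the cup.

Things in the scene. Friction and masses are not known exactly. Their poses are not given: they have to be found in the camera images.
- archive_box: The box to log: blue slide box with an ORANGE round sticker on its lid, 92 x 99 x 32 mm, fixed to the bench. Origin at the centre of its underside; x points from its front (the tab side, towards the robot) to its hinge, y along the hinge, z up. Walls 22 mm high; the lid above them is 85 (x) by 98 (y) by 8.5 mm.
- archive_box_lid (a joint): Lid hinge of the box with the orange sticker: 0 closed, grows as the front edge rises, 1.92 rad fully open at the stop (lid leans 20 degrees back past upright). The hinge is stiff enough (0.035 N m) that the lid stays where it is left.
- archive_box_hinge (a point): Middle of the lid's hinge axis, 43 mm behind the box origin and 23.5 mm up; the axis runs along the box's y.
- archive_box_tab (a point): Centre of the steel finger tab on the lid's front edge. The tab sticks 24 mm straight out from the lid's front edge (centre 12 mm off it), is 26 mm wide along y and 5 mm thick, and turns with the lid; closed, its centre lies 54 mm in front of the box origin, 27 mm up. It can be pinched by its two sides (26 mm) from above, and turns between the fingers as the lid swings.
- archive_box_barcode (a point): Centre of the barcode (45 x 22 mm, black bars on a white card) on the inside of the lid, 48 mm from the hinge axis. z points straight out of the card towards the reader (with the lid open: towards the robot and 20 degrees up); y runs across the bars, parallel to the hinge; x along the bars, to the hinge.
- scanner: Dark grey hand-held barcode scanner, loose, 0.12 to 0.24 kg, 275 long with cable stub, 68 wide, 88 high; starts in the sloping stand, nose up. Origin: centre of the underside of its flat foot (36 wide, y = -50 to 55, 11 thick; strut to the body at y = 31 to 63); y runs to the nose, z from the foot up through the body. Body underside 26 to 40 mm, top 80 to 86 mm above the foot.
- scanner_grip (a point): Where to hold the scanner across its x, fingers coming from its z side: (0, -10, 62) mm in its frame. Across x the body measures 41 mm at y = -60, 49 at y = -20, 54 at y = 0, 60 at y = 30, 68 at y = 80. Its mass centre lies near y = 15, z = 52 mm.
- scanner_window (a point): Centre of the reading window on the scanner's nose, at (0, 131, 26) mm in the scanner's frame. z is the reading beam: it leaves forward and 27 degrees down towards the foot (in the scanner's frame (0, 0.89, -0.45)); x is the scanner's own x, across it.
- scanner_stand: Black desk stand for the scanner, fixed: round foot 128 mm across, stem, and a bed that slopes 40 degrees. Origin at the centre of its underside; x points to the high end of the bed, where the scanner's nose points.
- stand_seat (a point): Where the scanner's origin belongs when it is properly seated, on the bed 75 mm above the bench. x points up the slope (40 degrees above level) as the scanner's y must, z straight out of the bed as the scanner's z must. The bed is a tray 44 mm wide inside, with cheeks 10 mm high on both sides and an end stop 12 mm high at its low end, 51 mm from this point, on which the foot comes to rest.
- other_box: The same kind of slide box and lid tab, but with a GREEN round sticker; fixed. To be left shut. Origin and axes as for the other box.
- other_box_lid (a joint): Lid hinge of the box with the green sticker, 0 closed.
- stain_bottle: Brown bottle with blue cap, 51 mm across, 113 high, loose, 0.16 kg; origin under its centre. Beside the orange-dot box.
- oil_bottle: Small brown dropper bottle with black top, 33 mm across, 96 high, loose; origin under its centre. Beside the orange-dot box.
- specimen_cup: Specimen cup with orange screw lid, 54 mm across, 66 high, loose; origin under its centre. In front of the orange-dot box, to one side.
- spirit_bottle: Clear bottle with white cap, 61 mm across, 149 high, loose; origin under its centre. Behind the scanner stand.

How it is judged (in metres and radians):
On the way, in this order (a step that is already met when the one before it is completed fails the run):
1. the lid of the slide box with the orange dot stands fully open (past 1.7 rad) (value of joint archive_box_lid above 1.7 rad), for 0.2 s.
2. scanner reads for 1 s: window 40-150 mm off, beam within 25 mm of the barcode's centre and 0.3 rad of straight on, roll under 0.35 rad, below 20 mm/s and 0.15 rad/s, lid open (value of joint archive_box_lid above 1.7 rad and x of archive_box_barcode in the frame of scanner_window between -0.025 and 0.025 m and y of archive_box_barcode in the frame of scanner_window between -0.025 and 0.025 m and z of archive_box_barcode in the frame of scanner_window between 0.04 and 0.15 m and z of scanner_window in the frame of archive_box_barcode above 0.03 m and angle between the z axis of scanner_window and the z axis of archive_box_barcode, either way round below 0.3 rad and angle between the x axis of scanner_window and the y axis of archive_box_barcode, either way round below 0.35 rad and linear speed of scanner below 0.02 m/s and angular speed of scanner below 0.15 rad/s), for 1 s.
At the end, for the whole second after the job is handed in: The lid of the box with the orange dot is closed (below 0.06 rad) and so is that of the other box; the scanner rests in its stand, origin within 12 mm of the seat and its axes within 0.12 rad of the seat's (value of joint each of archive_box_lid, other_box_lid below 0.06 rad and distance between scanner and stand_seat below 0.012 m and angle between the y axis of scanner and the x axis of stand_seat, either way round below 0.12 rad and angle between the z axis of scanner and the z axis of stand_seat, either way round below 0.12 rad and linear speed of scanner below 0.02 m/s); the robot touches nothing.
It fails at once if the slide box with the green dot is opened (more than 0.15 rad) (value of joint other_box_lid above 0.15 rad).
It fails at once if the brown stain bottle is shifted more than 25 mm or tipped more than 0.35 rad (distance of stain_bottle from where it was at the start of the episode above 0.025 m or angle between stain_bottle's own z axis and vertical above 0.35 rad).
It fails at once if the small brown dropper bottle is shifted more than 25 mm or tipped more than 0.35 rad (distance of oil_bottle from where it was at the start of the episode above 0.025 m or angle between oil_bottle's own z axis and vertical above 0.35 rad).
It fails at once if the specimen cup is shifted more than 25 mm or tipped more than 0.35 rad (distance of specimen_cup from where it was at the start of the episode above 0.025 m or angle between specimen_cup's own z axis and vertical above 0.35 rad).
It fails at once if the spirit bottle is shifted more than 25 mm or tipped more than 0.35 rad (distance of spirit_bottle from where it was at the start of the episode above 0.025 m or angle between spirit_bottle's own z axis and vertical above 0.35 rad).
It also fails if it takes over 72 s, if anything falls off the work surface, if the arm or the gripper's body presses on something with over 40 N, if the wrist force passes 120 N, or if a joint passes its speed limit or range.

### The arm

A 6-joint arm with a two-finger parallel gripper is mounted at the origin on a cart in front of the work surface, level with it; the furniture and walls round the work are solid. World frame = base frame: x ahead of the robot, y to its left, z up, the work surface at z = 0. Lengths are in m, angles in degrees, forces in N, time in s.
With the tool pointing down it reaches from about 0.4 to 0.825 m from the base axis. Payload 7 kg.
Tool frame: the origin (TCP) lies between the finger pads; the fingertips stand 25 mm ahead of it and the grasp point (between the pads) lies 6 mm ahead of it; z points along the fingers, y is the line along which they close (so a half turn about z gives the same grasp; the last joint's range is limited). The gripper opens to 88 mm and grips with 3 to 60 N. Pads are 19 mm wide; open, the fingers measure 130 mm over their backs; the gripper's body (78 mm by 193 mm) begins 47 mm behind the grasp point.
Start: joints at [93.856, 20.546, 0.682, 0, -70.136, -16.507], TCP at [0.148, 0.659, 0.218] pointing down, gripper open.
Joint ranges: [-176.03, 176.03], [-82.01, 121.73], [-58.28, 71.71], [-173.87, 95.51], [-174.79, -0.11], [-173.66, 173.66]. Speed limits (degrees/s): [136.94, 136.94, 172.46, 180, 180, 180].

### API

Orientations are given as [roll, pitch, yaw] about the fixed x, y, z axes, in that order (R = Rz(yaw) Ry(pitch) Rx(roll)).
In Python, from plant import ctrl gives the robot as it stands.
- The arm moves only by the tool shift_gripper, called after "Call:" as name(argument=value, ...) on one line, values as JSON. Schema: {"type":"object","properties":{"plan":{"type":"array","items":{"type":"array","items":{"type":"array","items":{"type":"number"},"minItems":5,"maxItems":5},"minItems":1,"maxItems":8},"minItems":1,"maxItems":1},"only":{"type":"string"},"quiet":{"type":"boolean"},"lines":{"type":"string"}},"required":["plan"],"additionalProperties":false}. plan is a list that holds a single list of rows (three levels of brackets), with 1 to 8 rows, each of 5 numbers: dx, dy, dz in units of 5 mm, then a turn about the tool's z in units of 2 degrees, then the finger opening in m; each row is the pose to reach, as a shift and turn from the pose commanded when the call began, along the tool's axes at that moment; what a row does not reach only later rows make up. A row lasts 1/8 s, in which the tool goes at most 0.0625 m and 10.7 degrees, less where a joint would pass 70% of its speed; a pose out of reach is approached as far as the arm can. The fingers move at their own pace and stop on an object; the grip force is fixed at half the most. Time passes only in rows, so rows that do not move let the fingers close. The tool returns the time, the measured TCP pose, the force, the opening and the grip force at its end. only (a regular expression) keeps the lines of the reply that match it, lines (a string "A,B") keeps lines A to B, and quiet returns only ok. Input that does not fit is refused with a message, and nothing moves.
- ctrl.get_obs(): the state, without advancing time (a new reading comes with each control period).
- ctrl.snapshot(name): name is "scene" or "top"; returns a dict with "frame" (480x640x3 uint8, red, green, blue), "z_map" (480x640 float32, m along the optical axis (not along the pixel's ray), 0 where there is no reading), "fovy" (degrees; the focal length in pixels is half the picture's height over the tangent of half this angle, whatever the lens; pixels are square), "cx", "cy" (the principal point, pixels), "k1" (the pictures are not rectified: a ray, as slopes to the right and down, at radius r is drawn at 1 + k1 r^2 times it, then the intrinsics apply), "R" (3x3) and "t" (3): a world point X has camera coordinates R X + t. Camera axes: x right, y down, z forward; pixel columns grow to the right and rows downward; lengths in m; the calibration is good to about 2 mm. A picture is of the moment at which its call begins.
- ctrl.close_job(): hands the job in; it is judged then, once.
The state is a dict: "clock": time; "joint_pos": joint angles; "qvel": joint speeds; "tau": joint torques, N m; "tool_pos": TCP position; "orientation": TCP orientation; "force": force on the tool from outside, world axes, zero at the start; "moment": the same for the moment, N m; "opening": finger opening in m; "gripper_force": force on a finger pad.
Only numpy, scipy, OpenCV 4.12 (cv2) and the standard library are available. Lean on these libraries where they do the work, as an engineer would, in place of code of your own. Each camera call takes 0.05 s, during which the arm holds its last target. There are 200 camera calls.

## Working session

There is one attempt and no reset: what is moved stays moved. The work goes in short steps, Python scripts to look and compute and a tool call to move; the robot and the scene stay as the last step left them, time stands still between calls to the robot, and variables do not carry over. Pictures are saved under pics/ and viewed, at most 10 in all, crops included, and the job is handed in when it is done.

```bash
ls; mkdir -p pics; python3 - <<'E'
from plant import ctrl
import cv2,pickle
for n in("scene","top"):
    s=ctrl.snapshot(n); cv2.imwrite(f"pics/{n}0.png",s["frame"][:,:,::-1]); pickle.dump(s,open(f"{n}0.pkl","wb"))
    print(n,s["fovy"],s["cx"],s["cy"],s["k1"],s["R"],s["t"])
print(ctrl.get_obs())
E
```

```text
pics
plant.py
scene 43.17883962449329 325.052211876947 245.3562745333009 0.009409246744867185 [[ 0.46816788 -0.8833594  -0.02224867]
 [-0.40198716 -0.19049021 -0.89561141]
 [ 0.78690861  0.42824017 -0.44428053]] [-0.28266251  0.35220176  1.06191058]
top 44.14712734444776 316.32568197493583 242.8431239288943 -0.07858896822328858 [[-0.01509842 -0.99988309 -0.00241645]
 [-0.99574734  0.01525554 -0.09085424]
 [ 0.09088049  0.00103442 -0.99586127]] [-0.02251962  0.54461596  1.58937119]
{'clock': 0.1, 'joint_pos': array([ 9.38563230e+01,  2.05877936e+01,  6.38847747e-01, -1.64187518e-02,
       -7.01350592e+01, -1.65063889e+01]), 'qvel': array([ 0.01558835, -0.05733789,  0.08492322, -0.00865345,  0.00619082,
       -0.02066118]), 'tau': array([-1.30361874e-03, -5.84164774e+01,  2.93752116e+01,  7.01566100e+00,
        1.01268993e-02, -4.82989708e-05]), 'tool_pos': array([0.14776515, 0.6581735 , 0.21741397]), 'orientation': array([ 1.79915071e+02, -9.07039527e-03, -1.26556497e+01]), 'force': array([ 2.76505163e-04, -2.82083266e-01, -6.00466995e-01]), 'moment': array([-0.05915818,  0.02962075,  0.01689235]), 'gripper_force': 0.0, 'opening': 0.08764831734048267}
```

View pics/scene0.png

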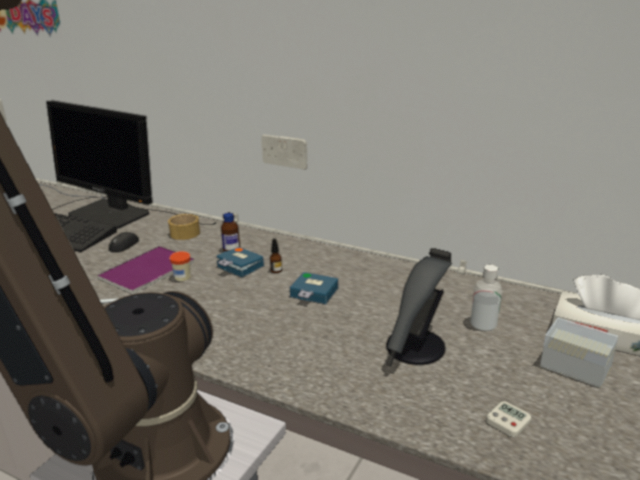

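View pics/top0.png

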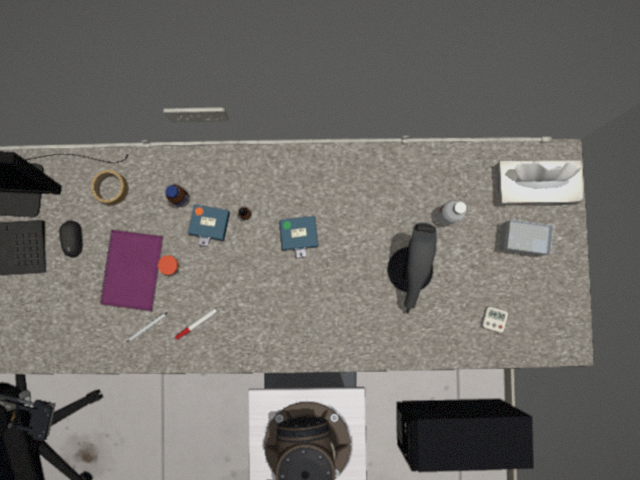

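The orange-dot box is at about (208,222) in the top view with its tab at (204,241). The green-dot box is at (298,234), and the scanner runs from its nose (424,230) to its tail (408,308). Next I'll enlarge these.

```bash
cat > h.py <<'E'
import numpy as np,cv2,pickle
def load(n): return pickle.load(open(n+".pkl","rb"))
def K(s):
    f=240/np.tan(np.radians(s["fovy"]/2)); return f
def rays(s,uv):
    uv=np.atleast_2d(np.asarray(uv,float)); f=K(s)
    d=(uv-[s["cx"],s["cy"]])/f; p=d.copy()
    for _ in range(20): p=d/(1+s["k1"]*(p**2).sum(1,keepdims=True))
    return np.c_[p,np.ones(len(p))]
def at_z(s,uv,z):
    r=rays(s,uv)@s["R"]; c=-s["R"].T@s["t"]
    return c+r*((np.asarray(z)-c[2])/r[:,2])[:,None]
def cloud(s):
    v,u=np.mgrid[:480,:640]; uv=np.c_[u.ravel(),v.ravel()]
    P=rays(s,uv)*s["z_map"].reshape(-1,1)
    return ((P-s["t"])@s["R"]).reshape(480,640,3)
def proj(s,X):
    c=np.atleast_2d(X)@s["R"].T+s["t"]; p=c[:,:2]/c[:,2:]
    return p*(1+s["k1"]*(p**2).sum(1,keepdims=True))*K(s)+[s["cx"],s["cy"]]
E
python3 - <<'E'
from h import *
s=load("top0"); im=s["frame"][:,:,::-1]
a=cv2.resize(im[175:285,150:330],None,fx=4.4,fy=4.4,interpolation=cv2.INTER_CUBIC); cv2.imwrite("pics/a.png",a)
b=cv2.resize(im[190:320,370:480],None,fx=4.4,fy=4.4,interpolation=cv2.INTER_CUBIC)
s2=load("scene0");c=cv2.resize(s2["frame"][235:385,370:455,::-1],(int(85*572/150),572),interpolation=cv2.INTER_CUBIC)
cv2.imwrite("pics/b.png",np.hstack([b[:572],c])[:, :800])
C=cloud(s); hsv=cv2.cvtColor(im.copy(),cv2.COLOR_BGR2HSV)
for nm,(u0,u1,v0,v1) in dict(orange=(186,232,200,236),green=(276,320,212,246)).items():
    m=np.zeros((480,640),np.uint8); h=hsv[v0:v1,u0:u1]
    m[v0:v1,u0:u1]=((h[...,0]>90)&(h[...,0]<115)&(h[...,1]>100))*255
    P=C[m>0]; print(nm,(m>0).sum(),np.median(P,0),np.percentile(P[:,2],[5,50,95]))
    ys,xs=np.nonzero(m); W=at_z(s,np.c_[xs,ys],.031)[:,:2]
    r=cv2.minAreaRect((W*1000).astype(np.float32)); print(r)
    g=C[v0:v1,u0:u1]; top=g[(g[...,2]>.02)]; print(cv2.minAreaRect((top[:,:2]*1000).astype(np.float32)))
for nm,(u0,u1,v0,v1) in dict(stain=(162,192,178,212),oil=(236,254,204,224),cup=(155,182,252,280),spirit=(438,470,195,225),scanner=(385,440,215,315)).items():
    g=C[v0:v1,u0:u1].reshape(-1,3); g=g[g[:,2]>.03]; print(nm,len(g),g[:,2].max(),np.median(g,0),g.min(0),g.max(0), g[g[:,2]>g[:,2].max()-.015].mean(0))
E
```

```text
orange 34 [0.60656107 0.21585085 0.02876961] [0.01707775 0.02876961 0.0368235 ]
((600.595458984375, 216.687744140625), (4.860416412353516, 64.53517150878906), 78.67582702636719)
((544.5505981445312, 141.10772705078125), (442.63397216796875, 105.198974609375), 63.101985931396484)
green 3 [0.59113013 0.00769117 0.03060472] [0.02483346 0.03060472 0.03064288]
((579.2136840820312, 18.79818344116211), (5.82955265045166, 95.96282196044922), 33.92176055908203)
((506.7904357910156, 10.902091979980469), (225.80789184570312, 98.61491394042969), 5.459205627441406)
stain 363 1.6322194634337712 [0.67053769 0.3385579  0.08401517] [ 0.39751706 -0.03246948  0.03015135] [0.70104105 0.37015594 1.63221946] [ 0.39751706 -0.03246948  1.63221946]
oil 125 1.6322194634337712 [0.62579498 0.16106946 0.05284371] [ 0.39751706 -0.03246948  0.03049915] [0.6471043  0.18090934 1.63221946] [ 0.39751706 -0.03246948  1.63221946]
cup 323 1.6322194634337712 [0.48761973 0.36624502 0.06518137] [ 0.39751706 -0.03246948  0.03373609] [0.51468561 0.39322603 1.63221946] [ 0.39751706 -0.03246948  1.63221946]
spirit 529 1.6322194634337712 [ 0.61251704 -0.38523927  0.10352568] [ 0.39751706 -0.42512468  0.0301674 ] [ 0.64647594 -0.03246948  1.63221946] [ 0.39751706 -0.03246948  1.63221946]
scanner 1879 1.6322194634337712 [ 0.48614979 -0.28414597  0.16906487] [ 0.35265882 -0.36731693  0.03026933] [ 0.61457313 -0.03246948  1.63221946] [ 0.39751706 -0.03246948  1.63221946]
```

View pics/a.png

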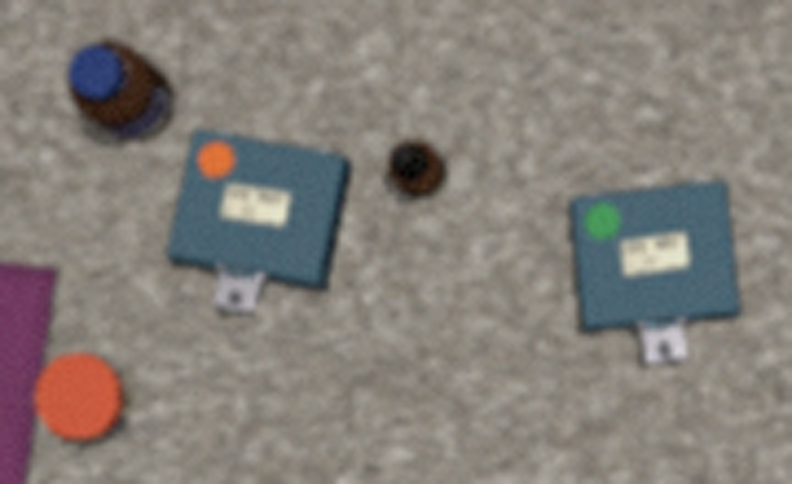

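View pics/b.png

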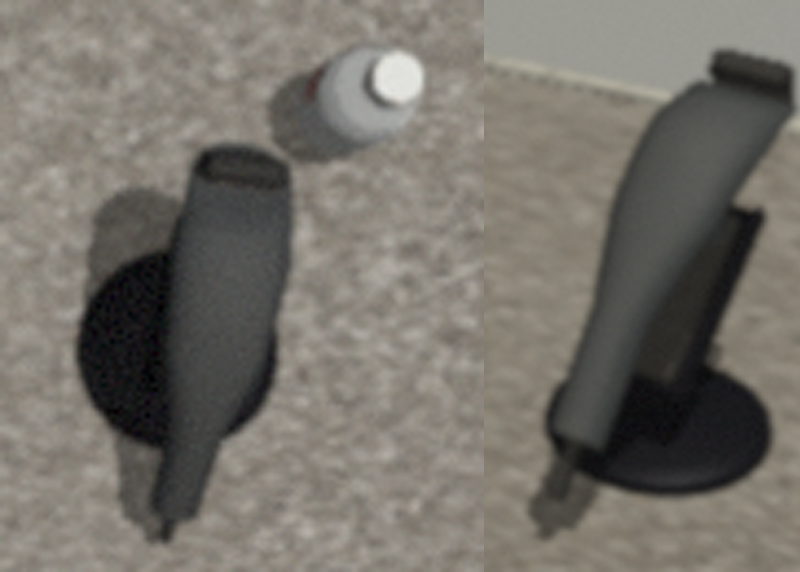

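The orange lid corners in the crop are (192,132), (348,157), (325,288) and (170,262), with its tab at about (239,293). The stand foot is centred at crop (176,347). The scanner's nose is at (240,165) and its tail at (160,510). Now I'll turn these into metric positions.

```bash
python3 - <<'E'
from h import *
np.set_printoptions(precision=4,suppress=True)
s=load("top0")
A=lambda p:(np.array(p,float)+.5)/4.4-.5+[150,175]
B=lambda p:(np.array(p,float)+.5)/4.4-.5+[370,190]
c=at_z(s,A([(192,132),(348,157),(325,288),(170,262)]),.0305)
print("corners",c); print("sizes",np.linalg.norm(np.diff(np.r_[c,c[:1]],axis=0),axis=1))
xa=(c[0]+c[1]-c[2]-c[3])[:2]; ya=(c[0]+c[3]-c[1]-c[2])[:2]
print("yaw",np.degrees(np.arctan2(xa[1],xa[0])),np.degrees(np.arctan2(-ya[0],ya[1])), "ctr",c.mean(0))
print("tab",at_z(s,A([(239,293)]),.0295), at_z(s,A([(214,300),(264,308)]),.0295))
print("standfoot",at_z(s,B([(176,347),(78,347),(275,347)]),.008))
C=cloud(s); g=C[215:320,385:440].reshape(-1,3); 
s2=load("scene0"); g2=cloud(s2)[235:385,370:460].reshape(-1,3)
for nm,g in(("top",g),("scene",g2)):
    g=g[(g[:,2]>.06)&(g[:,2]<.33)&(g[:,1]>-.36)&(g[:,1]<-.2)&(g[:,0]<.63)]
    print(nm,len(g))
    for x in np.arange(.34,.62,.02):
        q=g[abs(g[:,0]-x)<.01]
        if len(q)>5: print(round(x,2),len(q),"y",np.percentile(q[:,1],[3,50,97]),"mid",np.percentile(q[:,1],[3,97]).mean(),"z",np.percentile(q[:,2],[10,50,90,98]))
E
```

```text
corners [[0.6542 0.3055 0.0305]
 [0.6368 0.2077 0.0305]
 [0.5552 0.2221 0.0305]
 [0.5729 0.3188 0.0305]]
sizes [0.0993 0.0829 0.0983 0.0825]
yaw -9.648668143782652 -10.240526220487954 ctr [0.6048 0.2635 0.0305]
tab [[0.553  0.2758 0.0295]] [[0.5488 0.2914 0.0295]
 [0.5434 0.2602 0.0295]]
standfoot [[ 0.471  -0.2862  0.008 ]
 [ 0.472  -0.2248  0.008 ]
 [ 0.47   -0.3484  0.008 ]]
top 1770
0.36 16 y [-0.2868 -0.2774 -0.2688] mid -0.27778468301697246 z [0.0608 0.0624 0.067  0.068 ]
0.38 80 y [-0.2913 -0.275  -0.2635] mid -0.2774027060889741 z [0.0653 0.0743 0.0873 0.0901]
0.4 102 y [-0.2941 -0.2769 -0.2641] mid -0.27908673953548646 z [0.0845 0.0985 0.1112 0.1189]
0.42 117 y [-0.2993 -0.2807 -0.266 ] mid -0.2826578093145427 z [0.1103 0.121  0.1316 0.1354]
0.44 148 y [-0.3055 -0.2821 -0.2632] mid -0.28438188577164303 z [0.1297 0.1408 0.1498 0.154 ]
0.46 200 y [-0.3125 -0.2848 -0.2618] mid -0.28715020963313753 z [0.1455 0.1572 0.1661 0.17  ]
0.48 222 y [-0.3168 -0.2833 -0.2608] mid -0.28881964972040464 z [0.15   0.1692 0.1759 0.1792]
0.5 230 y [-0.3211 -0.2866 -0.2614] mid -0.29126597739465
[... 742 characters left out ...]
88108494257264 z [0.1087 0.1211 0.1311 0.1357]
0.44 328 y [-0.3134 -0.2948 -0.268 ] mid -0.2906713076757579 z [0.1292 0.1403 0.1504 0.154 ]
0.46 443 y [-0.3194 -0.2988 -0.2672] mid -0.2932985376855545 z [0.0641 0.1535 0.1644 0.1687]
0.48 479 y [-0.3234 -0.3041 -0.2688] mid -0.29612313533009715 z [0.0723 0.1633 0.175  0.1783]
0.5 395 y [-0.3278 -0.3091 -0.2708] mid -0.2992629552821521 z [0.0891 0.1707 0.1816 0.1842]
0.52 270 y [-0.3298 -0.3141 -0.2729] mid -0.30132830609875216 z [0.1037 0.1777 0.1847 0.1858]
0.54 123 y [-0.3308 -0.313  -0.2756] mid -0.30318240183697287 z [0.113  0.1813 0.1854 0.1865]
0.56 224 y [-0.3284 -0.3069 -0.2821] mid -0.30523181186296533 z [0.1775 0.1866 0.1934 0.1945]
```

Measured: box yaw −9.9°, origin (0.605, 0.2635), and the seat near (0.472, −0.289), yaw −7.3°. Sizes and heights agree with the data given. Next I move above the tab.

Careful with the scale: shifts go in units of 5 mm and turns go in units of 2 degrees. That gives: 0.4746 m is 94.92, 0.2878 m is 57.56, -2.76 degrees is -1.38.

Call:
shift_gripper(plan=[[[47.4, 28.8, 4, -1.38, 0.046], [47.4, 28.8, 4, -1.38, 0.046], [47.4, 28.8, 4, -1.38, 0.046], [47.4, 28.8, 4, -1.38, 0.046], [94.92, 57.56, 12, -1.38, 0.046], [94.92, 57.56, 12, -1.38, 0.046], [94.92, 57.56, 12, -1.38, 0.046], [94.92, 57.56, 12, -1.38, 0.046]]])

```text
clock: 1.1
tool_pos: [0.5071, 0.3124, 0.1658]
orientation: [180.0, 0.0, -9.9]
force: [-0.0, 0.8, 0.1]
opening: 0.0459
gripper_force: 0.0
```

Call:
shift_gripper(plan=[[[0, 0, 0, 0, 0.046], [0, 0, 0, 0, 0.046], [0, 0, 0, 0, 0.046]]])

```text
clock: 1.48
tool_pos: [0.5054, 0.315, 0.1664]
orientation: [-180.0, -0.0, -9.8]
force: [0.3, 0.6, 0.5]
opening: 0.0462
gripper_force: 0.0
```

Call:
shift_gripper(plan=[[[9.8, 6.6, 4, 0, 0.046], [9.8, 6.6, 12, 0, 0.046], [9.8, 6.6, 18, 0, 0.046], [9.8, 6.6, 18, 0, 0.046], [9.8, 6.6, 18, 0, 0.046], [9.8, 6.6, 18, 0, 0.046]]])

```text
clock: 2.22
tool_pos: [0.5492, 0.2743, 0.078]
orientation: [-179.9, -0.1, -9.8]
force: [-0.0, 0.3, 0.9]
opening: 0.0464
gripper_force: 0.0
```

```bash
python3 - <<'E'
from plant import ctrl
import cv2
im=ctrl.snapshot("scene")["frame"][:,:,::-1]; a=cv2.resize(im[200:310,165:300],None,fx=4.4,fy=4.4,interpolation=cv2.INTER_CUBIC)
b=ctrl.snapshot("top")["frame"][:,:,::-1][190:300,150:200+20]
cv2.imwrite("pics/c.png",a); print(ctrl.get_obs()["tool_pos"])
E
```

```text
[0.54905426 0.27387778 0.0776179 ]
```

View pics/c.png

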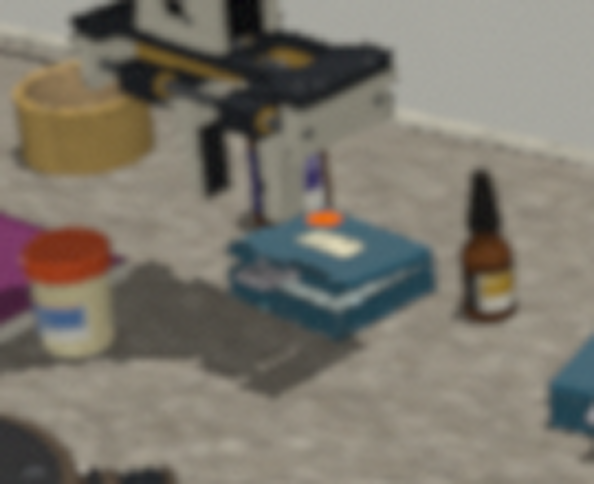

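The fingers hang above the tab, at crop (215,190) and (285,210), and the tab at (260,275) lies between and below them. Descend and close.

Call:
shift_gripper(plan=[[[-0.2, 0, 4, 0, 0.046], [-0.2, 0, 6.6, 0, 0.046], [-0.2, 0, 6.6, 0, 0.046], [-0.2, 0, 6.6, 0, 0.02], [-0.2, 0, 6.6, 0, 0.02], [-0.2, 0, 6.6, 0, 0.02], [-0.2, 0, 6.6, 0, 0.02]]])

```text
clock: 3.2
tool_pos: [0.5478, 0.2733, 0.0435]
orientation: [-180.0, -0.0, -9.9]
force: [0.4, -0.1, -0.2]
opening: 0.0204
gripper_force: 0.0
```

```bash
python3 - <<'E'
from plant import ctrl
import cv2,numpy as np
im=ctrl.snapshot("scene")["frame"][:,:,::-1]; a=cv2.resize(im[220:290,200:270],None,fx=5.6,fy=5.6,interpolation=cv2.INTER_CUBIC)
b=cv2.resize(ctrl.snapshot("top")["frame"][:,:,::-1][190:260,170:240],None,fx=5.6,fy=5.6,interpolation=cv2.INTER_CUBIC)
cv2.imwrite("pics/d.png",np.hstack([a,b])); o=ctrl.get_obs();print(o["tool_pos"],o["opening"],o["gripper_force"],o["force"])
E
```

```text
[0.5477183  0.27330992 0.04336129] 0.020422835220727423 0.0 [-0.28889651 -0.24298772 -0.43338798]
```

View pics/d.png

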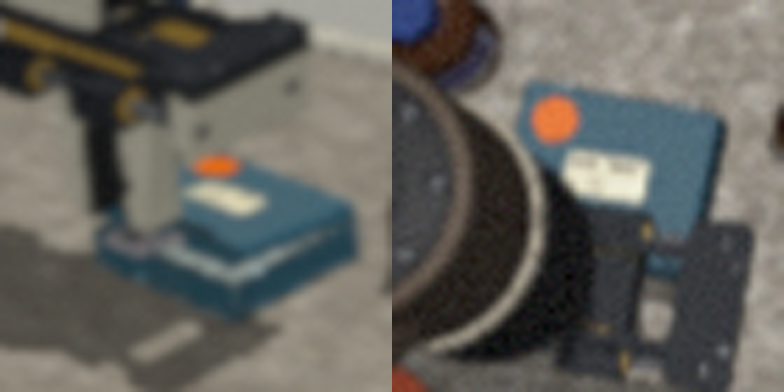

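The fingers closed at the very tips without touching anything. I'll reopen, go 7 mm deeper and close again.

Call:
shift_gripper(plan=[[[0, 0, 0, 0, 0.046], [0, 0, 0, 0, 0.046], [0, 0, 1.4, 0, 0.046], [0, 0, 1.4, 0, 0.02], [0, 0, 1.4, 0, 0.02], [0, 0, 1.4, 0, 0.02], [0, 0, 1.4, 0, 0.02]]])

```text
clock: 4.18
tool_pos: [0.5477, 0.2733, 0.0363]
orientation: [-180.0, -0.0, -9.9]
force: [-0.6, -0.0, 0.0]
opening: 0.0205
gripper_force: 0.0
```

```bash
python3 - <<'E'
from plant import ctrl
from h import *
s=ctrl.snapshot("scene");t=ctrl.snapshot("top");o=ctrl.get_obs(); p=o["tool_pos"]; print(p,o["orientation"],o["opening"])
q=load("scene0");q2=load("top0")
tab=np.array([.552,.2735,.0295]); tips=p+[0,0,-.025]
X=np.array([np.cos(np.radians(-9.9)),np.sin(np.radians(-9.9)),0]);Y=np.array([-X[1],X[0],0])
tc=[tab+a*.012*X+b*.013*Y for a,b in((-1,-1),(-1,1),(1,1),(1,-1))]
def crop(S,pts,u0,v0,w,k):
    im=cv2.resize(S["frame"][v0:v0+w,u0:u0+w,::-1],None,fx=k,fy=k,interpolation=cv2.INTER_CUBIC)
    for x,c in pts:
        e=((proj(S,x)[0]-[u0,v0]+.5)*k).astype(int); cv2.circle(im,tuple(int(i) for i in e),2,c,-1)
    return im
pts=[(x,(0,0,255)) for x in tc]; pt2=pts+[(tips+.010*Y,(0,255,0)),(tips-.010*Y,(0,255,0)),(p,(255,0,255))]
cv2.imwrite("pics/e.png",np.hstack([crop(q,pts,215,240,40,10)[:, :400],crop(s,pt2,215,240,40,10)]))
# opening-joint check
C=cloud(s)
E
```

```text
[0.54768419 0.27331825 0.03632329] [-1.79991258e+02 -4.63723677e-03 -9.88960712e+00] 0.020152313641071565
```

View pics/e.png

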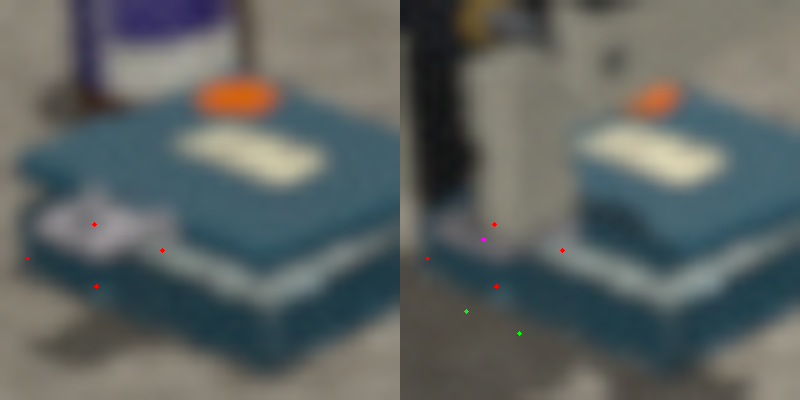

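```bash
python3 - <<'E'
from plant import ctrl
from h import *
np.set_printoptions(precision=4,suppress=True)
q=load("scene0");q2=load("top0");C=cloud(q);T=cloud(q2)
print("scene tab",[C[v,u] for u,v in((223,262),(225,262),(227,262))])
print("top tab",[T[v,u] for u,v in((203,241),(204,241),(205,242))])
P=C[225:290,205:275].reshape(-1,3); print("roundtrip",proj(q,C[262,225]))
for nm,c,(u0,u1,v0,v1) in(("scene",C,(222,260,250,270)),("top",T,(190,228,206,238))):
    g=c[v0:v1,u0:u1].reshape(-1,3); g=g[(g[:,2]>.02)&(g[:,2]<.045)]; print(nm,"lid",np.median(g,0),np.percentile(g[:,2],[5,50,95]))
    b=c[300:330,240:300].reshape(-1,3); print("bench z",np.median(b[:,2]))
print("scene sticker",C[249,238],"top sticker",T[211,199])
s=ctrl.snapshot("scene");D=cloud(s)
for u,v in((228,252),(228,258),(228,262),(230,263),(232,264)): print((u,v),D[v,u],s["frame"][v,u])
t=ctrl.snapshot("top");D=cloud(t);g=D[190:270,170:250].reshape(-1,3)
E
```

```text
scene tab [array([0.5515, 0.2754, 0.0382]), array([0.5541, 0.2709, 0.038 ]), array([0.56  , 0.269 , 0.0356])]
top tab [array([0.5524, 0.276 , 0.0417]), array([0.5522, 0.273 , 0.0434]), array([0.5498, 0.2711, 0.0388])]
roundtrip [[225. 262.]]
scene lid [0.5935 0.2531 0.0353] [0.0236 0.0353 0.0396]
bench z -9.723564482092865e-05
top lid [0.6072 0.2633 0.0343] [0.0264 0.0343 0.041 ]
bench z -0.0005549172631572647
scene sticker [0.6378 0.2888 0.0344] top sticker [0.6361 0.2893 0.0317]
(228, 252) [0.5403 0.2464 0.0793] [122 120 107]
(228, 258) [0.5443 0.2517 0.0589] [125 123 110]
(228, 262) [0.5397 0.2494 0.0498] [121 118 109]
(230, 263) [0.5604 0.2598 0.0345] [115 117 116]
(232, 264) [0.5876 0.275  0.0149] [111 121 121]
```

```bash
python3 - <<'E'
from plant import ctrl
from h import *
np.set_printoptions(precision=3,suppress=True,linewidth=200)
q=load("scene0"); s=ctrl.snapshot("scene"); d=(q["z_map"]-s["z_map"])*1000
C=cloud(s)
print("cols 214..244"); 
for v in range(244,282,2): print(v,*(f"{int(x):4d}" for x in np.clip(d[v,214:246:2],-999,999)), " zw",*(f"{int(x*1000):4d}" for x in C[v,214:246:2,2]))
p=ctrl.get_obs()["tool_pos"]; print("tips proj",proj(s,[p-[0,0,.025],p,p+[0,0,.041]]))
print(s["R"]-q["R"],s["t"]-q["t"])
E
```

```text
cols 214..244
244  203  266  265  274  260  202  175  209  209  223  236  228  228  249  268  265  zw   91  117  116  119  116  118  108  121  124  130  133  129  126  125  119  117
246  191  195  183  192  225  168  173  167  157  232  234  232  237  241  262  258  zw   85   88   84   82   96   99  100   99   96  128  127  124  124  118  114  114
248  185  180  189  175  203  172  165  169  149  237  237  203  184  181  179    0  zw   81   80   81   78   90   92   93   93   87  120  123  119  117  110  112    1
250  169  179  168  153  192  169  171  173  102  187  181  176  173   -1    8    1  zw   76   77   74   70   86   83   88   85   81  116  116  114  112   31   33   32
252  999  165  164  148  181   95  104   87   88   89  176    6   -4    5   -3   -2  zw  780   72   70   66   80   79   84   78   72   75  112   35   33   35   34   31
254  150  125  143   47   71   84   87   80   77   72    4    1    8    8   -2    0  zw   65   61   64   58   69   75   79   72   72   68   37   35   37   37   36   34
256  126  135   46   34   27   69   69   63   53   53    0   -9   -6    5   -1
[... 1521 characters left out ...]
    0   -2    0   -2    1    2    0    2    2    0    1    5    8    7    7    7
276    0    9   -3   -3  -11    3    0    4    1   -6  -12    3   -5  -12    1    1  zw    0    0   -1   -2   -3    3    0    2    0   -2   -2    1   -2    0    5    3
278    0    7    1   -1   -3   -3   -7   -3   -9    0  -10    1    0  -13   -7    2  zw    1    1    3    1   -1    0   -1   -2   -4    1   -1    0    0   -2   -2    1
280   -1    2    3    7   -7   -1    3    3    7    0    0    2    1   -1    0    3  zw   -1    1    1    1   -1    0    3    0    0    2    2    0    2    0    1    0
tips proj [[223.779 271.768]
 [222.862 263.429]
 [221.329 249.499]]
[[0. 0. 0.]
 [0. 0. 0.]
 [0. 0. 0.]] [0. 0. 0.]
```

Both cameras' depth images show the fingertips about 34 mm higher than the reported TCP implies, and the bench reads correctly at 0. The lid also stands slightly ajar, with its tab top at about 39 mm. I'll trust the cameras: reopen, descend 17 mm and close.

Careful with the scale: shifts go in units of 5 mm and turns go in units of 2 degrees. That gives: 0.017 m is 3.4, 0.008 m is 1.6.

Call:
shift_gripper(plan=[[[0, 0, 0, 0, 0.046], [0, 0, 0, 0, 0.046], [0, 0, 1.6, 0, 0.046], [0, 0, 3.4, 0, 0.046], [0, 0, 3.4, 0, 0.02], [0, 0, 3.4, 0, 0.02], [0, 0, 3.4, 0, 0.02], [0, 0, 3.4, 0, 0.02]]])

```text
clock: 5.42
tool_pos: [0.548, 0.2742, 0.0196]
orientation: [-179.9, -0.0, -9.9]
force: [-1.9, 3.0, -0.0]
opening: 0.0249
gripper_force: 30.0
```

Call:
shift_gripper(plan=[[[0.6, 0, -2.98, 0, 0.02], [1.4, 0, -5.28, 0, 0.02], [2.46, 0, -7.44, 0, 0.02], [3.78, 0, -9.48, 0, 0.02], [5.34, 0, -11.34, 0, 0.02], [7.1, 0, -13, 0, 0.02], [9.06, 0, -14.44, 0, 0.02]]])

```text
clock: 6.3
tool_pos: [0.5923, 0.2653, 0.0918]
orientation: [180.0, 0.1, -9.9]
force: [-0.3, 4.1, -3.3]
opening: 0.0254
gripper_force: 30.0
```

Call:
shift_gripper(plan=[[[2.1, 0, -1.2, 0, 0.02], [4.34, 0, -2.14, 0, 0.02], [6.66, 0, -2.8, 0, 0.02], [9.06, 0, -3.18, 0, 0.02], [11.5, 0, -3.26, 0, 0.02], [13.9, 0, -3.06, 0, 0.02], [16.22, 0, -2.58, 0, 0.02], [18.24, 0, -1.94, 0, 0.02]]])

```text
clock: 7.3
tool_pos: [0.6832, 0.2478, 0.1013]
orientation: [179.9, -0.0, -9.9]
force: [-2.5, -5.0, 4.4]
opening: 0.0254
gripper_force: 30.0
```

Call:
shift_gripper(plan=[[[0, 0, 0, 0, 0.02], [0, 0, 0, 0, 0.02]]])

```text
clock: 7.55
tool_pos: [0.6834, 0.2478, 0.1013]
orientation: [179.9, -0.0, -9.9]
force: [-0.3, -6.3, 3.5]
opening: 0.0253
gripper_force: 30.0
```

```bash
python3 - <<'E'
from plant import ctrl
from h import *
s=ctrl.snapshot("scene");im=s["frame"][200:290,165:285,::-1]; pickle.dump(s,open("scene1.pkl","wb"))
cv2.imwrite("pics/f.png",cv2.resize(im,None,fx=5,fy=5,interpolation=cv2.INTER_CUBIC))
E
```

```text
(no output)
```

View pics/f.png

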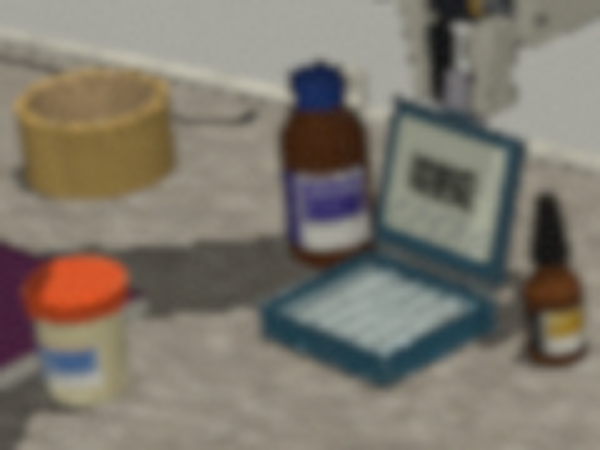

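The lid stands open, with the barcode at crop (443,183), i.e. scene pixel (253.1,236.1), and everything else untouched. Next I'll measure the card plane and release.

```bash
cat > card.py <<'E'
from h import *
def card(s):
    C=cloud(s)
    m=np.zeros((480,640),np.uint8); pts=(np.array([(408,118),(505,150),(487,250),(393,213)])/5+[165,200]).astype(np.int32)
    cv2.fillPoly(m,[pts],1); P=C[m>0]
    for _ in range(4):
        c=P.mean(0); n=np.linalg.svd(P-c)[2][2]; r=(P-c)@n; P=P[abs(r)<.008]
    n*=-np.sign(n[0]); r=rays(s,[(253.1,236.1)])@s["R"]; o=-s["R"].T@s["t"]; bc=o+r[0]*((c-o)@n)/(r[0]@n)
    return len(P),np.std((P-c)@n),n,bc
if __name__=="__main__":
    n=card(load("scene1")); print(n,"elev",np.degrees(np.arcsin(n[2][2])),"yaw",np.degrees(np.arctan2(-n[2][1],-n[2][0])))
E
python3 card.py
```

```text
(444, np.float64(0.002502845948923058), array([-0.9311547 ,  0.19661995,  0.30706923]), array([0.66476157, 0.25389596, 0.0692135 ])) elev 17.88269700844489 yaw -11.923262580215898
```

Call:
shift_gripper(plan=[[[0, 0, 0, 0, 0.05], [0, 0, 0, 0, 0.05], [0, 0, -6, 0, 0.05], [0, 0, -12, 0, 0.05]]])

```text
clock: 8.1
tool_pos: [0.6823, 0.25, 0.1611]
orientation: [180.0, 0.0, -9.9]
force: [0.2, 0.3, -0.5]
opening: 0.0494
gripper_force: 0.0
```

```bash
python3 - <<'E'
from plant import ctrl
from card import *
n=card(ctrl.snapshot("scene")); print(n,"elev",np.degrees(np.arcsin(n[2][2])),"yaw",np.degrees(np.arctan2(-n[2][1],-n[2][0])))
E
```

```text
(171, np.float64(0.002712923904398298), array([-0.94169598,  0.2982451 ,  0.15575153]), array([0.66524069, 0.25424413, 0.06893547])) elev 8.96038492577652 yaw -17.573546758295123
```

```bash
python3 - <<'E'
from plant import ctrl
from card import *
s=ctrl.snapshot("scene"); q=load("scene1"); d=(s["z_map"]-q["z_map"])*1000
for v in range(222,252,3): print(v,*(f"{int(x):5d}" for x in np.clip(d[v,242:270:2],-999,999)))
print(card(s))
E
```

```text
222    -1     6     6     1     2     0    -3   -11     0    15   222   219     1     3
225     6     1     0     0    -5     3     4     2    -4    -1     4     4     6     5
228     4    -2     2    -3     1    -2     4    -7     1     3    -7    -5     8     9
231    -6     3     3    -3    -2    -5     9    -4     4     1    -6     5     2    -3
234     0    -5     0     1     0    -6     0    -3     0     1    -7     7    -2     4
237    -9     4    -2     9    15     6    -4    -1    -2    -3   -12     0     8    -5
240     2    -2    -3     0     0     6    -6   -13     0     2    -2     4     8     3
243     3    -2     1     0     2    -1    -6     0    10     7    -7     0    -3     4
246     0     3     1     5    -5     6     0     3     7    -5     5     4    -1     9
249     3     6     0   999    -5     4    -1    -1     1     5    -4     0    -2     0
(173, np.float64(0.002673722535965596), array([-0.94337521,  0.30728182,  0.12498436]), array([0.66527968, 0.25427246, 0.06891285]))
```

The lid is unchanged and stays open. Now over to the scanner.

Converted, -0.08 m is -16, 0.57 m is 114, -2.6 degrees is -1.3.

Call:
shift_gripper(plan=[[[-4, 0, -10, 0, 0.05], [-12, 4, -16, 0, 0.086], [-32.6, 114, -16, -1.3, 0.086], [-32.6, 114, -16, -1.3, 0.086], [-32.6, 114, -16, -1.3, 0.086], [-32.6, 114, -16, -1.3, 0.086], [-32.6, 114, -16, -1.3, 0.086], [-32.6, 114, -16, -1.3, 0.086]]])

```text
clock: 9.2
tool_pos: [0.4876, -0.1122, 0.2412]
orientation: [-180.0, -0.1, -7.2]
force: [1.1, -0.7, 0.1]
opening: 0.086
gripper_force: 0.0
```

Call:
shift_gripper(plan=[[[0, 0, 0, 0, 0.086]]])

```text
clock: 9.32
tool_pos: [0.4869, -0.1137, 0.2412]
orientation: [-180.0, -0.0, -7.5]
force: [0.7, 0.5, -0.7]
opening: 0.0858
gripper_force: 0.0
```

Call:
shift_gripper(plan=[[[-8.14, 35.2, 0, 0, 0.086], [-8.14, 35.2, 0, 0, 0.086], [-8.14, 35.2, 0, 0, 0.086], [-8.14, 35.2, 0, 0, 0.086], [-8.14, 35.2, 0, 0, 0.086]]])

```text
clock: 9.95
tool_pos: [0.426, -0.28, 0.2408]
orientation: [-180.0, -0.0, -7.3]
force: [-0.3, 0.3, -0.3]
opening: 0.0858
gripper_force: 0.0
```

```bash
python3 - <<'E'
from plant import ctrl
from h import *
np.set_printoptions(precision=3,suppress=True,linewidth=200)
q=load("scene0"); s=ctrl.snapshot("scene"); d=(q["z_map"]-s["z_map"])*1000; C=cloud(s)
p=ctrl.get_obs()["tool_pos"]; print(p); X=np.array([.9917,-.1288,0]);Y=np.array([.1288,.9917,0])
m=(d>15)&(C[...,2]>.15)&(C[...,2]<.5)&(np.linalg.norm(C[...,:2]-p[:2],axis=-1)<.12)
G=C[m]-p; L=np.c_[G@X,G@Y,G[:,2]]
for lo in np.arange(-.03,.11,.008):
    k=L[(L[:,2]>lo)&(L[:,2]<lo+.008)]
    if len(k)>2: print(round(lo,3),len(k),np.percentile(k[:,0],[5,50]),np.percentile(k[:,1],[3,25,50,75,97]))
E
```

```text
[ 0.426 -0.28   0.241]
0.002 13 [-0.009 -0.006] [-0.058 -0.049  0.042  0.042  0.049]
0.01 84 [-0.012 -0.008] [-0.059 -0.055 -0.001  0.046  0.056]
0.018 91 [-0.013 -0.009] [-0.06  -0.057 -0.043  0.046  0.056]
0.026 91 [-0.013 -0.008] [-0.06  -0.055  0.041  0.047  0.056]
0.034 94 [-0.013 -0.009] [-0.062 -0.057 -0.044  0.044  0.058]
0.042 104 [-0.013 -0.01 ] [-0.064 -0.056  0.041  0.047  0.061]
0.05 116 [-0.013 -0.01 ] [-0.065 -0.056  0.042  0.047  0.06 ]
0.058 74 [-0.014 -0.01 ] [-0.066 -0.054  0.046  0.051  0.061]
0.066 29 [-0.014 -0.011] [-0.088  0.045  0.047  0.05   0.055]
0.074 184 [-0.04  -0.034] [-0.09  -0.089 -0.071  0.047  0.082]
0.082 383 [-0.04  -0.033] [-0.09  -0.075 -0.021  0.046  0.081]
0.09 392 [-0.04  -0.033] [-0.09  -0.064 -0.024  0.051  0.081]
0.098 343 [-0.039 -0.023] [-0.096 -0.077 -0.007  0.051  0.088]
0.106 531 [-0.04  -0.024] [-0.098 -0.06  -0.028  0.027  0.084]
```

The offset is the same here: true z is reported z + 0.034, and x and y agree to about 2 mm. With the tool vertical the gripper body would touch the sloping back at the nominal grip, so I grip about 20 mm further forward.

Converted, 0.0164 m is 3.28, 0.0017 m is 0.34.

Call:
shift_gripper(plan=[[[3.28, 0.34, 8, 0, 0.086], [3.28, 0.34, 16, 0, 0.086], [3.28, 0.34, 22, 0, 0.086], [3.28, 0.34, 25, 0, 0.086], [3.28, 0.34, 26.6, 0, 0.086], [3.28, 0.34, 26.6, 0, 0.086]]])

```text
clock: 10.75
tool_pos: [0.4421, -0.2838, 0.1085]
orientation: [180.0, -0.0, -7.2]
force: [0.1, -0.4, 0.2]
opening: 0.0861
gripper_force: 0.0
```

Call:
shift_gripper(plan=[[[0, 0, 0, 0, 0.04], [0, 0, 0, 0, 0.04], [0, 0, 0, 0, 0.04], [0, 0, 0, 0, 0.04], [0, 0, 0, 0, 0.04]]])

```text
clock: 11.38
tool_pos: [0.4417, -0.2843, 0.1085]
orientation: [180.0, -0.0, -7.3]
force: [-1.0, -2.7, 1.7]
opening: 0.0526
gripper_force: 29.7
```

Call:
shift_gripper(plan=[[[0, 0, -2, 0, 0.04], [0, 0, -6, 0, 0.04], [0, 0, -12, 0, 0.04], [0, 0, -20, 0, 0.04], [0, 0, -26, 0, 0.04], [0, 0, -26, 0, 0.04], [0, 0, -26, 0, 0.04]]])

```text
clock: 12.25
tool_pos: [0.441, -0.2835, 0.2374]
orientation: [-179.9, 0.1, -7.3]
force: [0.6, -1.1, -2.0]
opening: 0.0529
gripper_force: 29.7
```

```bash
cat > pit.py <<'E'
from plant import ctrl
from h import *
import sys
np.set_printoptions(precision=4,suppress=True,linewidth=200)
o=ctrl.get_obs(); p=o["tool_pos"]+[0,-.002,.034]; yw=np.radians(o["orientation"][2])
X=np.array([np.cos(yw),np.sin(yw),0]);Y=np.array([-X[1],X[0],0])
def prof(S,nm):
    C=cloud(S); G=C.reshape(-1,3)-p; L=np.c_[G@X,G@Y,G[:,2]]
    L=L[(abs(L[:,1])<.042)&(L[:,0]>-.2)&(L[:,0]<.19)&(L[:,2]>-.2)&(L[:,2]<.07)&(abs(L[:,0])>.042)]
    L=L[L[:,2]+p[2]>float(sys.argv[1])]
    print(nm,p,o["gripper_force"],o["opening"],o["force"])
    for x in np.arange(-.19,.17,.02):
        k=L[abs(L[:,0]-x)<.01]
        if len(k)>4: print(round(x,3),len(k),"top z",np.percentile(k[:,2],[2,90]),"y",np.percentile(k[:,1],[5,95]))
for n in("scene","top"): prof(ctrl.snapshot(n),n)
E
python3 pit.py 0.15
```

```text
scene [ 0.441  -0.2855  0.2714] 29.67430022157714 0.052859129889346566 [ 0.5654 -1.0674 -2.0373]
-0.09 68 top z [-0.1126 -0.0865] y [-0.0037  0.0041]
-0.07 285 top z [-0.0974 -0.0612] y [-0.0134  0.0116]
-0.05 246 top z [-0.0735 -0.0399] y [-0.0139  0.0127]
0.05 90 top z [-0.0623  0.0333] y [-0.019  0.025]
0.07 42 top z [-0.0496 -0.0301] y [-0.0193 -0.0128]
0.09 9 top z [-0.0368 -0.0307] y [-0.019  -0.0121]
0.11 34 top z [0.0415 0.0463] y [-0.0215  0.0161]
0.13 68 top z [0.0414 0.0477] y [-0.0227  0.0196]
top [ 0.441  -0.2855  0.2714] 29.67430022157714 0.052859129889346566 [ 0.5654 -1.0674 -2.0373]
-0.09 22 top z [-0.113  -0.0796] y [0.0011 0.0068]
-0.07 95 top z [-0.0839 -0.0609] y [-0.0071  0.0176]
-0.05 99 top z [-0.069  -0.0391] y [-0.0066  0.0187]
0.09 124 top z [0.0273 0.0408] y [-0.0237  0.0301]
0.11 239 top z [0.0242 0.0435] y [-0.0229  0.0301]
0.13 141 top z [0.0104 0.0479] y [-0.0173  0.0261]
0.15 6 top z [0.0065 0.0134] y [-0.006   0.0084]
```

The scanner is held at about 38° of pitch, and the beam must point about 20° down. I'll pivot it in the fingers by pressing its tail down on the fixed top end of the stand's bed.

Call:
shift_gripper(plan=[[[12, 0, 0, 0, 0.04], [24, 0, 0, 0, 0.04], [34.6, 0, 0, 0, 0.04], [34.6, 0, 4, 0, 0.04], [34.6, 0, 8, 0, 0.04], [34.6, 0, 10, 0, 0.04]]])

```text
clock: 13.1
tool_pos: [0.6122, -0.3056, 0.1852]
orientation: [-180.0, 0.3, -7.3]
force: [0.6, -0.2, -1.5]
opening: 0.0521
gripper_force: 29.7
```

Call:
shift_gripper(plan=[[[0, 0, 1.6, 0, 0.04], [0, 0, 3.2, 0, 0.04], [0, 0, 4.8, 0, 0.04], [0, 0, 6, 0, 0.04], [0, 0, 6, 0, 0.04]]])

```text
clock: 13.72
tool_pos: [0.6175, -0.3067, 0.1609]
orientation: [179.9, -0.5, -7.2]
force: [7.1, 0.0, 4.4]
opening: 0.0526
gripper_force: 29.2
```

```bash
python3 pit.py 0.1
```

```text
scene [ 0.6175 -0.3087  0.1949] 29.214221140136942 0.052569939223376494 [7.0939 0.0234 4.415 ]
-0.11 33 top z [-0.0948 -0.0866] y [-0.0277  0.0235]
-0.09 251 top z [-0.0944 -0.0753] y [-0.0275  0.0216]
-0.07 209 top z [-0.0858 -0.0551] y [-0.0139  0.0139]
-0.05 179 top z [-0.0646 -0.0324] y [-0.0137  0.0181]
0.05 78 top z [-0.0653  0.0302] y [-0.0188  0.0261]
0.07 13 top z [-0.0534 -0.0365] y [-0.0207  0.0022]
0.13 36 top z [0.0367 0.0411] y [-0.0222  0.018 ]
top [ 0.6175 -0.3087  0.1949] 29.214221140136942 0.052569939223376494 [7.0939 0.0234 4.415 ]
-0.11 21 top z [-0.0948 -0.0867] y [-0.025   0.0266]
-0.09 143 top z [-0.0944 -0.0753] y [-0.023   0.0257]
-0.07 114 top z [-0.0828 -0.0554] y [-0.0113  0.0187]
-0.05 100 top z [-0.0603 -0.0364] y [-0.0089  0.019 ]
0.13 18 top z [0.0307 0.041 ] y [-0.0159  0.0218]
```

Call:
shift_gripper(plan=[[[0, 0, 1.2, 0, 0.04], [0, 0, 2.4, 0, 0.04], [0, 0, 3.6, 0, 0.04], [0, 0, 4.8, 0, 0.04], [0, 0, 4.8, 0, 0.04]]])

```text
clock: 14.45
tool_pos: [0.6266, -0.3082, 0.142]
orientation: [179.7, -1.6, -7.1]
force: [25.4, -1.3, 10.6]
opening: 0.0515
gripper_force: 28.3
```

```bash
python3 pit.py 0.1
```

```text
scene [ 0.6266 -0.3102  0.176 ] 28.31172468897421 0.05146349470806076 [25.4141 -1.3331 10.6257]
-0.11 124 top z [-0.0758 -0.0645] y [-0.0268  0.0228]
-0.09 239 top z [-0.0729 -0.0511] y [-0.0258  0.0214]
-0.07 153 top z [-0.0615 -0.0359] y [-0.0132  0.0124]
-0.05 152 top z [-0.0461  0.049 ] y [-0.0344  0.0287]
0.05 68 top z [-0.0659  0.0187] y [-0.0195  0.0204]
0.07 36 top z [-0.0592  0.021 ] y [-0.0198  0.0268]
top [ 0.6266 -0.3102  0.176 ] 28.31172468897421 0.05146349470806076 [25.4141 -1.3331 10.6257]
-0.11 78 top z [-0.0758 -0.0642] y [-0.0241  0.0268]
-0.09 141 top z [-0.0724 -0.0495] y [-0.0213  0.0247]
-0.07 106 top z [-0.0577 -0.0367] y [-0.0094  0.019 ]
-0.05 109 top z [-0.0464 -0.0037] y [-0.0258  0.0195]
0.13 90 top z [0.0059 0.0167] y [-0.0191  0.0248]
0.15 17 top z [0.0042 0.016 ] y [-0.0136  0.0241]
```

```bash
python3 - <<'E'
from plant import ctrl
from h import *
s=ctrl.snapshot("scene");t=ctrl.snapshot("top")
a=cv2.resize(s["frame"][235:355,370:490,::-1],None,fx=5,fy=5,interpolation=cv2.INTER_CUBIC)
b=cv2.resize(t["frame"][190:310,390:430+20,::-1],None,fx=3.3,fy=5,interpolation=cv2.INTER_CUBIC)
cv2.imwrite("pics/g.png",np.hstack([a,b])[:, :800])
E
```

```text
(no output)
```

View pics/g.png

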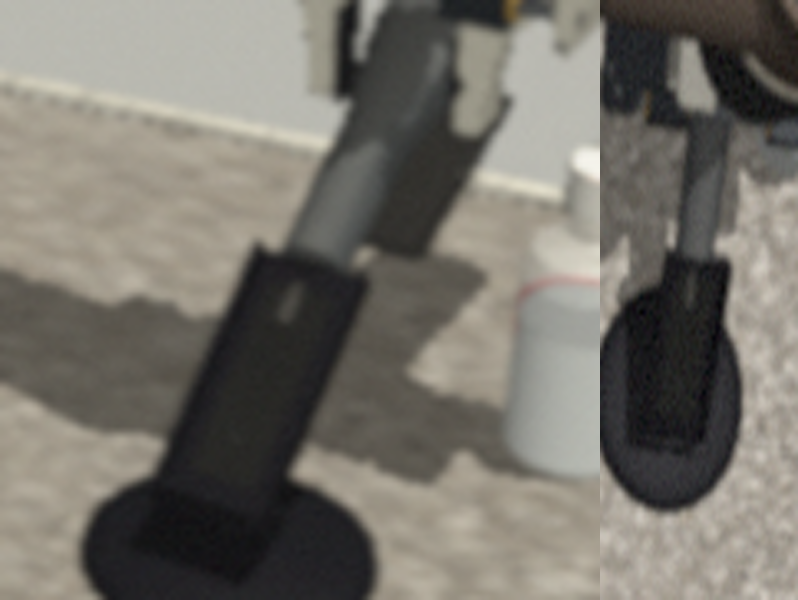

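The picture shows the tail end at (325,255) jammed behind the bed's top edge at (310,265), rather than lying on it. The foot at (400,220) is free. I'll lift, measure the pitch and press again slightly further back.

Call:
shift_gripper(plan=[[[0, 0, -4, 0, 0.04], [0, 0, -8, 0, 0.04], [0, 0, -8, 0, 0.04], [0, 0, -8, 0, 0.04]]])

```text
clock: 15.15
tool_pos: [0.6127, -0.3057, 0.1732]
orientation: [-180.0, 0.1, -7.3]
force: [-0.4, 0.4, -3.1]
opening: 0.0515
gripper_force: 29.8
```

```bash
python3 pit.py 0.13
```

```text
scene [ 0.6127 -0.3077  0.2072] 29.781805478269234 0.05145885749089601 [-0.3962  0.3841 -3.0506]
-0.11 13 top z [-0.0765 -0.0731] y [-0.0039  0.0036]
-0.09 155 top z [-0.0754 -0.0506] y [-0.0128  0.0132]
-0.07 149 top z [-0.072  -0.0386] y [-0.0142  0.0124]
-0.05 146 top z [-0.0487 -0.0251] y [-0.0142  0.013 ]
0.05 73 top z [-0.0674  0.0105] y [-0.0189  0.024 ]
0.07 39 top z [-0.0599  0.0216] y [-0.0193  0.0258]
0.09 9 top z [-0.0426  0.0209] y [-0.0324  0.0227]
top [ 0.6127 -0.3077  0.2072] 29.781805478269234 0.05145885749089601 [-0.3962  0.3841 -3.0506]
-0.11 9 top z [-0.0762 -0.0746] y [-0.0003  0.0076]
-0.09 70 top z [-0.0751 -0.0492] y [-0.0088  0.0161]
-0.07 109 top z [-0.0593 -0.0366] y [-0.0101  0.0177]
-0.05 96 top z [-0.0483 -0.0248] y [-0.0069  0.0187]
```

Converted, 0.038 m is 7.6, 0.032 m is 6.4.

Call:
shift_gripper(plan=[[[0, 0, 2.4, 0, 0.04], [0, 0, 4, 0, 0.04], [0, 0, 5.2, 0, 0.04], [0, 0, 6.4, 0, 0.04], [0, 0, 7.6, 0, 0.04], [0, 0, 7.6, 0, 0.04]]])

```text
clock: 16.0
tool_pos: [0.6128, -0.3059, 0.1355]
orientation: [-180.0, 0.1, -7.3]
force: [0.5, 0.4, -0.1]
opening: 0.0515
gripper_force: 29.8
```

```bash
python3 pit.py 0.1
```

```text
scene [ 0.6128 -0.3079  0.1695] 29.831927254563197 0.0514770351759469 [ 0.5373  0.366  -0.0583]
-0.13 16 top z [-0.0524 -0.0442] y [-0.0045  0.0032]
-0.11 58 top z [-0.0691 -0.0397] y [-0.028   0.0221]
-0.09 330 top z [-0.0689 -0.0253] y [-0.0276  0.0214]
-0.07 147 top z [-0.0625 -0.0172] y [-0.0179  0.0102]
-0.05 109 top z [-0.0308 -0.0095] y [-0.015   0.0109]
0.05 99 top z [-0.0692  0.0023] y [-0.0298  0.0195]
0.07 30 top z [-0.068  -0.0042] y [-0.0311  0.0228]
0.09 13 top z [-0.0262 -0.0111] y [-0.0317 -0.0283]
0.13 29 top z [-0.0574 -0.0465] y [-0.0251 -0.0043]
top [ 0.6128 -0.3079  0.1695] 29.831927254563197 0.0514770351759469 [ 0.5373  0.366  -0.0583]
-0.13 8 top z [-0.0523 -0.0446] y [-0.0013  0.0071]
-0.11 39 top z [-0.0681 -0.0383] y [-0.0235  0.0242]
-0.09 149 top z [-0.0686 -0.0231] y [-0.0235  0.0252]
-0.07 122 top z [-0.0595 -0.0167] y [-0.0198  0.0204]
-0.05 94 top z [-0.0251 -0.0103] y [-0.0105  0.0184]
```

The pitch is now about 12°, so the beam points about 15° down, which is good. Lift and carry it to the front of the card.

Converted, -0.16 m is -32, -0.08 m is -16.

Call:
shift_gripper(plan=[[[0, 0, -8, 0, 0.04], [0, 0, -16, 0, 0.04], [-6, -12, -18, 0, 0.04], [-10, -22, -18, 0, 0.04], [-14.2, -32, -18, 0, 0.04], [-18.4, -42, -18, 0, 0.04], [-22.4, -52, -18, 0, 0.04], [-26.6, -62, -18, 0, 0.04]]])

```text
clock: 17.1
tool_pos: [0.5199, 0.02, 0.2266]
orientation: [-180.0, -0.0, -7.3]
force: [0.4, 0.6, -2.5]
opening: 0.0511
gripper_force: 29.8
```

Call:
shift_gripper(plan=[[[-4, -10, 0, 0, 0.04], [-8.2, -20, 0, 0.3, 0.04], [-12.2, -30, 0, 0.6, 0.04], [-16.4, -40, 0, 1, 0.04], [-19.4, -48, 0, 1.3, 0.04], [-20.36, -52.76, 0, 1.3, 0.04], [-20.36, -52.76, 0, 1.3, 0.04], [-20.36, -52.76, 0, 1.3, 0.04]]])

```text
clock: 18.1
tool_pos: [0.4532, 0.2923, 0.226]
orientation: [180.0, 0.0, -9.9]
force: [0.1, -0.3, -2.1]
opening: 0.0513
gripper_force: 29.8
```

```bash
python3 pit.py 0.08
```

```text
scene [0.4532 0.2903 0.26  ] 29.82020274619572 0.05125018682368227 [ 0.1105 -0.2697 -2.0764]
-0.13 13 top z [-0.0558 -0.046 ] y [-0.0063  0.0031]
-0.11 39 top z [-0.0554 -0.0428] y [-0.0044  0.0035]
-0.09 147 top z [-0.0542 -0.0267] y [-0.014   0.0096]
-0.07 114 top z [-0.0436 -0.0183] y [-0.0155  0.0058]
-0.05 106 top z [-0.0398 -0.0117] y [-0.0153  0.0063]
0.05 259 top z [-0.0719  0.0014] y [-0.0295  0.0109]
0.07 140 top z [-0.0697  0.0021] y [-0.032  -0.0099]
0.09 80 top z [-0.0264  0.0008] y [-0.036  -0.0135]
0.11 65 top z [-0.0345 -0.0087] y [-0.033  -0.0139]
0.13 104 top z [-0.0527 -0.0184] y [-0.0304  0.0118]
0.15 31 top z [-0.0421 -0.018 ] y [-0.0243  0.0121]
top [0.4532 0.2903 0.26  ] 29.82020274619572 0.05125018682368227 [ 0.1105 -0.2697 -2.0764]
-0.13 9 top z [-0.0563 -0.0461] y [-0.0014  0.005 ]
-0.11 38 top z [-0.0498 -0.042 ] y [-0.0033  0.0063]
-0.09 96 top z [-0.0441 -0.0236] y [-0.0128  0.0147]
-0.07 109 top z [-0.0382 -0.0172] y [-0.0115  0.0141]
-0.05 98 top z [-0.0275 -0.0109] y [-0.0105  0.0153]
0.05 202 top z [-0.0712  0.0095] y [-0.0246  0.0267]
0.07 226 top z [-0.01    0.0087] y [-0.0263  0.0303]
0.09 226 top z [-0.0142  0.0047] y [-0.0273  0.0288]
0.11 211 top z [-0.0221 -0.0046] y [-0.0262  0.0299]
0.13 197 top z [-0.0381 -0.016 ] y [-0.0238  0.0276]
0.15 73 top z [-0.0309 -0.0151] y [-0.0201  0.0244]
```

Converted, 0.144 m is 28.8, 0.139 m is 27.8.

Call:
shift_gripper(plan=[[[0, 0, 8, 0, 0.04], [0, 0, 16, 0, 0.04], [0, 0, 22, 0, 0.04], [0, 0, 26, 0, 0.04], [0, 0, 27.8, 0, 0.04], [0, 0, 28.8, 0, 0.04], [0, 0, 28.8, 0, 0.04], [0, 0, 28.8, 0, 0.04]]])

```text
clock: 19.2
tool_pos: [0.4535, 0.2934, 0.0829]
orientation: [-179.9, -0.0, -9.9]
force: [0.5, 0.1, -1.5]
opening: 0.0513
gripper_force: 29.8
```

Call:
shift_gripper(plan=[[[0, 0, 0, 0, 0.04], [0, 0, 0, 0, 0.04], [0, 0, 0, 0, 0.04], [0, 0, 0, 0, 0.04], [0, 0, 0, 0, 0.04], [0, 0, 0, 0, 0.04], [0, 0, 0, 0, 0.04], [0, 0, 0, 0, 0.04]]])

```text
clock: 20.2
tool_pos: [0.4532, 0.293, 0.0821]
orientation: [180.0, -0.0, -9.9]
force: [-0.4, 0.0, -2.8]
opening: 0.0518
gripper_force: 29.8
```

Call:
shift_gripper(plan=[[[0, 0, 0, 0, 0.04], [0, 0, 0, 0, 0.04], [0, 0, 0, 0, 0.04], [0, 0, 0, 0, 0.04]]])

```text
clock: 20.7
tool_pos: [0.4531, 0.293, 0.0821]
orientation: [-180.0, 0.0, -9.9]
force: [0.5, 0.3, -2.5]
opening: 0.0512
gripper_force: 29.8
```

```bash
python3 pit.py 0.03 | head -14
python3 - <<'E'
from plant import ctrl
from h import *
s=ctrl.snapshot("scene");cv2.imwrite("pics/h.png",cv2.resize(s["frame"][190:310,150:290,::-1],None,fx=5,fy=5,interpolation=cv2.INTER_CUBIC))
E
```

```text
scene [0.4531 0.291  0.1161] 29.821048221783713 0.05120200450475238 [ 0.4547  0.289  -2.544 ]
-0.13 13 top z [-0.0565 -0.0454] y [-0.0042  0.0043]
-0.11 41 top z [-0.0545 -0.0415] y [-0.0055  0.0053]
-0.09 120 top z [-0.0524 -0.0256] y [-0.014   0.0096]
-0.07 107 top z [-0.0434 -0.0184] y [-0.0147  0.0079]
-0.05 105 top z [-0.0348 -0.0105] y [-0.0149  0.0079]
0.05 189 top z [-0.0735 -0.0059] y [-0.0299  0.008 ]
0.07 96 top z [-0.0707 -0.0016] y [-0.0322 -0.0102]
0.09 59 top z [-0.0249 -0.0026] y [-0.035  -0.0204]
0.11 55 top z [-0.0316 -0.0081] y [-0.0332 -0.0098]
0.13 101 top z [-0.0541 -0.0174] y [-0.0298  0.0124]
0.15 27 top z [-0.0408 -0.0173] y [-0.0257  0.0159]
top [0.4531 0.291  0.1161] 29.821048221783713 0.05120200450475238 [ 0.4547  0.289  -2.544 ]
-0.13 5 top z [-0.0631 -0.0483] y [0.0015 0.0039]
```

View pics/h.png

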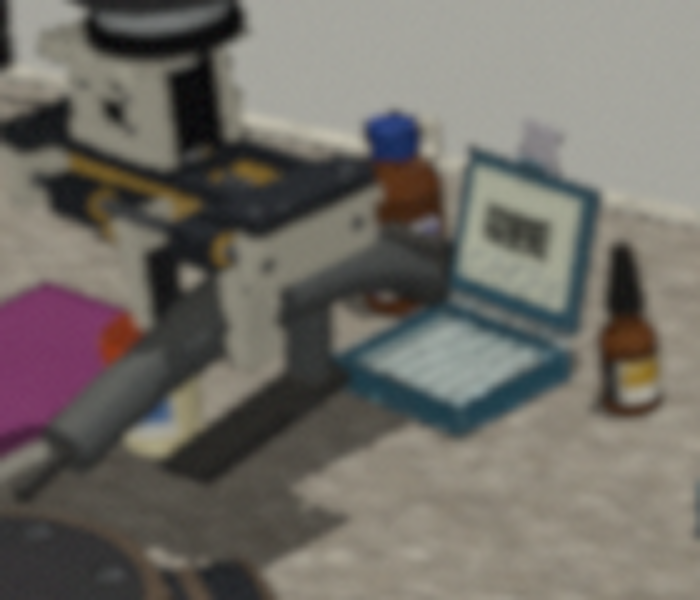

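The nose faces the barcode (nose at (440,275), barcode at (520,232)), and the cup and bottles are unshifted. It was held for 1.5 s, so I take it as read. To put it back it has to be pitched nose-up again, so I carry it over and press the nose on the bed's top end.

Careful with the scale: shifts go in units of 5 mm and turns go in units of 2 degrees. That gives: 0.02 m is 4, 0.262 m is 52.4.

Call:
shift_gripper(plan=[[[0, 0, -10, 0, 0.04], [0, 0, -20, 0, 0.04], [0, 2, -30, 0, 0.04], [4, 12, -32, 0, 0.04], [7, 22, -32, 0, 0.04], [10, 32, -32, 0, 0.04], [13.4, 42, -32, 0, 0.04], [16.6, 52.4, -32, 0, 0.04]]])

```text
clock: 21.85
tool_pos: [0.4898, 0.0191, 0.2424]
orientation: [-180.0, -0.0, -9.9]
force: [1.5, 0.3, -2.7]
opening: 0.0515
gripper_force: 29.8
```

Call:
shift_gripper(plan=[[[-0.6, 10, 0, -0.25, 0.04], [-1.4, 20, 0, -0.5, 0.04], [-2.2, 30, 0, -0.75, 0.04], [-3, 40, 0, -1, 0.04], [-3.8, 50, 0, -1.3, 0.04], [-4.6, 59, 0, -1.3, 0.04], [-4.6, 61.8, 0, -1.3, 0.04], [-4.6, 61.8, 0, -1.3, 0.04]]])

```text
clock: 22.85
tool_pos: [0.4138, -0.2804, 0.2419]
orientation: [-180.0, 0.0, -7.4]
force: [0.1, 0.5, -2.8]
opening: 0.0509
gripper_force: 29.8
```

```bash
python3 pit.py 0.15
```

```text
scene [ 0.4138 -0.2824  0.2759] 29.820783496834338 0.0508946638516938 [ 0.0609  0.5043 -2.826 ]
-0.13 18 top z [-0.057  -0.0492] y [-0.0041  0.0042]
-0.11 60 top z [-0.0549 -0.0422] y [-0.0049  0.0031]
-0.09 236 top z [-0.0539 -0.0267] y [-0.014   0.0124]
-0.07 172 top z [-0.0389 -0.0187] y [-0.0143  0.0103]
-0.05 141 top z [-0.0342 -0.0126] y [-0.0144  0.0107]
0.05 167 top z [-0.0725 -0.0032] y [-0.0286  0.0172]
0.07 46 top z [-0.0689 -0.0028] y [-0.0303 -0.0132]
0.11 7 top z [-0.0373 -0.0277] y [-0.0308 -0.0237]
0.13 52 top z [-0.0536 -0.0354] y [-0.0298 -0.0032]
top [ 0.4138 -0.2824  0.2759] 29.820783496834338 0.0508946638516938 [ 0.0609  0.5043 -2.826 ]
-0.13 10 top z [-0.0525 -0.0447] y [0.0013 0.0089]
-0.11 33 top z [-0.0535 -0.0425] y [0.0015 0.0092]
-0.09 100 top z [-0.0435 -0.0246] y [-0.0072  0.02  ]
-0.07 112 top z [-0.0351 -0.0167] y [-0.0074  0.0189]
-0.05 101 top z [-0.0299 -0.0107] y [-0.0079  0.0188]
0.09 178 top z [-0.0173  0.0026] y [-0.0238  0.0342]
0.11 209 top z [-0.0251 -0.0055] y [-0.0214  0.0332]
0.13 192 top z [-0.0394 -0.0187] y [-0.0201  0.0292]
0.15 69 top z [-0.0259 -0.017 ] y [-0.0147  0.0257]
```

Call:
shift_gripper(plan=[[[0, 0, 6, 0, 0.04], [0, 0, 11, 0, 0.04], [0, 0, 14, 0, 0.04], [0, 0, 16, 0, 0.04], [0, 0, 17.6, 0, 0.04], [0, 0, 19.2, 0, 0.04], [0, 0, 20.8, 0, 0.04], [0, 0, 22.4, 0, 0.04]]])

```text
clock: 23.95
tool_pos: [0.4142, -0.28, 0.1299]
orientation: [180.0, -0.0, -7.3]
force: [-2.3, -0.8, -0.8]
opening: 0.0515
gripper_force: 29.9
```

```bash
python3 pit.py 0.06
```

```text
scene [ 0.4142 -0.282   0.1639] 29.875001194886863 0.051512491550359536 [-2.3154 -0.8498 -0.8059]
-0.13 5 top z [-0.0616 -0.0603] y [-0.0034  0.0025]
-0.11 61 top z [-0.0663 -0.053 ] y [-0.0044  0.0039]
-0.09 209 top z [-0.0611 -0.0345] y [-0.0131  0.0122]
-0.07 170 top z [-0.0483 -0.0245] y [-0.0145  0.0113]
-0.05 150 top z [-0.0376 -0.0166] y [-0.0143  0.0122]
0.05 105 top z [-0.1026 -0.0071] y [-0.0292  0.0158]
0.07 169 top z [-0.103   0.0011] y [-0.0286  0.0213]
0.09 114 top z [-0.0899 -0.0649] y [-0.0293 -0.0078]
0.11 148 top z [-0.0739 -0.0553] y [-0.0289  0.0035]
0.13 16 top z [-0.0593 -0.0503] y [-0.0283  0.0059]
top [ 0.4142 -0.282   0.1639] 29.875001194886863 0.051512491550359536 [-2.3154 -0.8498 -0.8059]
-0.11 27 top z [-0.0681 -0.0534] y [0.0006 0.0086]
-0.09 70 top z [-0.053  -0.0333] y [-0.0068  0.0168]
-0.07 94 top z [-0.0456 -0.0264] y [-0.0079  0.0179]
-0.05 84 top z [-0.0351 -0.0149] y [-0.0072  0.0184]
0.07 8 top z [-0.001  0.012] y [-0.0232  0.0062]
0.09 196 top z [-0.008   0.0099] y [-0.0233  0.0341]
0.11 188 top z [-0.0164  0.0016] y [-0.0229  0.0325]
0.13 172 top z [-0.0291 -0.0064] y [-0.0204  0.0293]
0.15 56 top z [-0.0155 -0.0045] y [-0.0145  0.0236]
```

Converted, 0.028 m is 5.6, 0.021 m is 4.2.

Call:
shift_gripper(plan=[[[0, 0, 1.4, 0, 0.04], [0, 0, 2.8, 0, 0.04], [0, 0, 4.2, 0, 0.04], [0, 0, 5.6, 0, 0.04], [0, 0, 5.6, 0, 0.04]]])

```text
clock: 24.68
tool_pos: [0.4138, -0.2797, 0.1014]
orientation: [-180.0, 0.1, -7.3]
force: [-3.1, -2.0, -1.1]
opening: 0.0512
gripper_force: 29.9
```

```bash
python3 pit.py 0.06
```

```text
scene [ 0.4138 -0.2817  0.1354] 29.906096815830097 0.05117006442049766 [-3.0932 -1.9978 -1.0646]
-0.09 77 top z [-0.075  -0.0592] y [-0.0118  0.0109]
-0.07 214 top z [-0.0731 -0.0454] y [-0.0141  0.0123]
-0.05 185 top z [-0.0561 -0.0301] y [-0.0138  0.0116]
0.05 76 top z [-0.0738  0.0218] y [-0.0285  0.0255]
0.07 122 top z [-0.0746 -0.0434] y [-0.029  -0.0137]
0.09 69 top z [-0.0609 -0.0416] y [-0.0288 -0.0074]
0.11 14 top z [-0.0476 -0.0399] y [-0.0131 -0.0019]
0.13 99 top z [0.0198 0.0272] y [-0.022   0.0191]
0.15 11 top z [0.023  0.0267] y [-0.0205  0.0157]
top [ 0.4138 -0.2817  0.1354] 29.906096815830097 0.05117006442049766 [-3.0932 -1.9978 -1.0646]
-0.09 27 top z [-0.075  -0.0563] y [-0.0043  0.015 ]
-0.07 84 top z [-0.0697 -0.0436] y [-0.0063  0.0179]
-0.05 88 top z [-0.053  -0.0293] y [-0.0093  0.0186]
0.07 25 top z [0.0177 0.0321] y [-0.0249  0.0193]
0.09 200 top z [0.0135 0.0289] y [-0.0229  0.0333]
0.11 179 top z [0.0089 0.026 ] y [-0.0211  0.0314]
0.13 179 top z [0.0008 0.0284] y [-0.0207  0.0278]
0.15 27 top z [0.0173 0.0275] y [-0.0136  0.022 ]
```

Pitch is back to about 31°. A few more mm, then lift and lower it into the tray 13 mm up-slope of the pick pose, so the bed itself levels the foot.

Converted, -0.08 m is -16, 0.0382 m is 7.64.

Call:
shift_gripper(plan=[[[0, 0, 1, 0, 0.04], [0, 0, 1, 0, 0.04], [0, 0, -6, 0, 0.04], [0, 0, -12, 0, 0.04], [4, 0, -16, 0, 0.04], [7.64, 0.16, -16, 0, 0.04], [7.64, 0.16, -16, 0, 0.04]]])

```text
clock: 25.65
tool_pos: [0.453, -0.2852, 0.1807]
orientation: [-180.0, 0.1, -7.3]
force: [-0.7, -0.3, -3.3]
opening: 0.0516
gripper_force: 29.8
```

Call:
shift_gripper(plan=[[[0, 0, 5, 0, 0.04], [0, 0, 8, 0, 0.04], [0, 0, 9.6, 0, 0.04], [0, 0, 11, 0, 0.04], [0, 0, 12, 0, 0.04], [0, 0, 13, 0, 0.04], [0, 0, 13, 0, 0.04]]])

```text
clock: 26.52
tool_pos: [0.4444, -0.2849, 0.1151]
orientation: [-180.0, 0.8, -7.4]
force: [-19.2, 0.2, 5.4]
opening: 0.0516
gripper_force: 31.1
```

```bash
python3 pit.py 0.05
```

```text
scene [ 0.4444 -0.2869  0.1491] 31.06407730956562 0.051583125991899015 [-19.1855   0.1879   5.3838]
-0.09 14 top z [-0.0989 -0.094 ] y [-0.0046  0.0023]
-0.07 234 top z [-0.095  -0.0622] y [-0.0141  0.0105]
-0.05 214 top z [-0.0737 -0.0418] y [-0.0145  0.0118]
0.05 106 top z [-0.0799  0.0201] y [-0.028   0.0248]
0.07 97 top z [-0.0644 -0.0355] y [-0.0278 -0.0141]
0.09 42 top z [-0.0492 -0.0299] y [-0.0271 -0.0129]
0.11 56 top z [0.0335 0.0436] y [-0.0212  0.0177]
0.13 176 top z [0.0296 0.0473] y [-0.0225  0.0216]
top [ 0.4444 -0.2869  0.1491] 31.06407730956562 0.051583125991899015 [-19.1855   0.1879   5.3838]
-0.09 9 top z [-0.0985 -0.0887] y [-0.0009  0.0061]
-0.07 79 top z [-0.0849 -0.0592] y [-0.0101  0.0158]
-0.05 88 top z [-0.0684 -0.0398] y [-0.01    0.0171]
0.09 83 top z [0.0265 0.0414] y [-0.0228  0.0314]
0.11 194 top z [0.0256 0.0402] y [-0.0218  0.0322]
0.13 153 top z [0.0198 0.0484] y [-0.017   0.0287]
0.15 17 top z [0.0068 0.0145] y [-0.0098  0.0166]
```

Converted, -0.012 m is -2.4, -0.01 m is -2.

Call:
shift_gripper(plan=[[[-0.8, 0, 0.2, 0, 0.04], [-1.4, 0, 0.4, 0, 0.04], [-2, 0, 0.8, 0, 0.04], [-2.4, 0, 1, 0, 0.04], [-2.4, 0, 1, 0, 0.04], [-2.4, 0, 1, 0, 0.04]]])

```text
clock: 27.38
tool_pos: [0.4402, -0.2839, 0.1122]
orientation: [180.0, 0.0, -7.3]
force: [-0.3, 0.1, 1.1]
opening: 0.0515
gripper_force: 29.7
```

```bash
python3 pit.py 0.05 | head -10
```

```text
scene [ 0.4402 -0.2859  0.1462] 29.748184391646646 0.05146665979072598 [-0.2613  0.1411  1.0562]
-0.09 13 top z [-0.0958 -0.0908] y [-0.0042  0.0023]
-0.07 227 top z [-0.0927 -0.0614] y [-0.014   0.0107]
-0.05 218 top z [-0.0748 -0.0409] y [-0.0149  0.012 ]
0.05 95 top z [-0.0797 -0.0518] y [-0.0283  0.0133]
0.07 108 top z [-0.0674 -0.0347] y [-0.0285 -0.0144]
0.09 44 top z [-0.0525 -0.0312] y [-0.0267 -0.011 ]
0.11 52 top z [-0.0346  0.0428] y [-0.0238  0.0167]
0.13 186 top z [0.0278 0.0466] y [-0.0223  0.0218]
top [ 0.4402 -0.2859  0.1462] 29.748184391646646 0.05146665979072598 [-0.2613  0.1411  1.0562]
```

Call:
shift_gripper(plan=[[[0.2, 0, 0.4, 0, 0.04], [0.3, 0, 0.8, 0, 0.04], [0.3, 0, 0.8, 0, 0.04], [0.3, 0, 0.8, 0, 0.04]]])

```text
clock: 27.98
tool_pos: [0.4391, -0.284, 0.1076]
orientation: [-180.0, 0.3, -7.3]
force: [-7.8, 0.2, 4.8]
opening: 0.0511
gripper_force: 30.2
```

```bash
python3 pit.py 0.05 | head -10
```

```text
scene [ 0.4391 -0.286   0.1416] 30.232511315261945 0.05106707231832299 [-7.7555  0.1562  4.8404]
-0.07 176 top z [-0.091  -0.0653] y [-0.0144  0.0108]
-0.05 220 top z [-0.0798 -0.0448] y [-0.015   0.0116]
0.05 92 top z [-0.0782 -0.0414] y [-0.028   0.0141]
0.07 98 top z [-0.0612 -0.0331] y [-0.0276 -0.0151]
0.09 67 top z [-0.0469  0.0456] y [-0.0241  0.0108]
0.11 122 top z [0.0347 0.0487] y [-0.027   0.0185]
0.13 139 top z [0.034  0.0531] y [-0.0229  0.0234]
top [ 0.4391 -0.286   0.1416] 30.232511315261945 0.05106707231832299 [-7.7555  0.1562  4.8404]
-0.07 66 top z [-0.0875 -0.0653] y [-0.0105  0.0163]
```

Call:
shift_gripper(plan=[[[0, 0, 0, 0, 0.054], [0, 0, 0, 0, 0.06], [0, 0, 0, 0, 0.07], [0, 0, 0, 0, 0.086], [0, 0, 0, 0, 0.086], [0, 0, 0, 0, 0.086]]])

```text
clock: 28.82
tool_pos: [0.4416, -0.2841, 0.1082]
orientation: [180.0, -0.0, -7.3]
force: [-0.7, 0.8, 0.6]
opening: 0.0854
gripper_force: 0.0
```

Call:
shift_gripper(plan=[[[0, 0, -6, 0, 0.086], [0, 0, -16, 0, 0.086], [0, 0, -24, 0, 0.086], [-6, -10, -28, 0, 0.086], [-6, -20, -28, 0, 0.086], [-6, -30, -28, 0, 0.086]]])

```text
clock: 29.58
tool_pos: [0.4307, -0.1303, 0.2488]
orientation: [-180.0, -0.1, -7.3]
force: [1.2, 0.6, -1.0]
opening: 0.0858
gripper_force: 0.0
```

```bash
python3 - <<'E'
from plant import ctrl
from h import *
np.set_printoptions(precision=4,suppress=True)
for n,(u0,u1,v0,v1) in (("scene",(370,460,235,385)),("top",(385,440,215,320))):
    a=ctrl.snapshot(n); b=load(n+"0"); A=cloud(a)[v0:v1,u0:u1];B=cloud(b)[v0:v1,u0:u1]
    d=(a["z_map"]-b["z_map"])[v0:v1,u0:u1]*1000; m=(B[...,2]>.05)&(B[...,2]<.3)&(abs(d)<40); print(n,m.sum(),"diff mm",np.percentile(d[m],[5,25,50,75,95]))
    for x in(.38,.42,.46,.50,.54,.56):
        r=[]
        for C in(B,A):
            q=C.reshape(-1,3); q=q[(abs(q[:,0]-x)<.01)&(abs(q[:,1]+.29)<.06)&(q[:,2]>.06)&(q[:,2]<.3)]; r+=[len(q),np.percentile(q[:,2],[50,90]),np.percentile(q[:,1],[5,95]).mean()]
        print(x,*r)
E
```

```text
scene 4092 diff mm [-6.2549 -2.4039  0.0963  2.607   6.6402]
0.38
[... 383 characters left out ...]
94 130 [0.1812 0.1852] -0.30413456196566196
0.56 224 [0.1866 0.1934] -0.30580017378742586 225 [0.1864 0.1935] -0.3047320233753382
top 1762 diff mm [-7.0777 -3.0616  0.0741  3.1112  7.484 ]
0.38 80 [0.0743 0.0873] -0.27680305443890674 81 [0.0752 0.0857] -0.2767093283542307
0.42 117 [0.121  0.1316] -0.2825097533885006 116 [0.1206 0.1324] -0.2821177316259088
0.46 200 [0.1572 0.1661] -0.2867129826927557 191 [0.1572 0.1664] -0.2869659370882306
0.5 230 [0.1773 0.1826] -0.2912297565983532 224 [0.177  0.1828] -0.2908839650934512
0.54 195 [0.181  0.1858] -0.29576776133781757 193 [0.1805 0.1863] -0.29568142476740056
0.56 194 [0.1867 0.1941] -0.29734245779802515 196 [0.1871 0.1949] -0.29712901928367697
```

The scanner is seated exactly as at the start, with a median difference of 0.1 mm. Back to the lid tab.

Converted, -0.25 m is -50, -0.2 m is -40, 2.6 degrees is 1.3.

Call:
shift_gripper(plan=[[[5, -10, 0, 0.3, 0.05], [10, -20, 0, 0.6, 0.05], [15, -30, 0, 0.9, 0.05], [20, -40, 0, 1.3, 0.05], [25, -50, 0, 1.3, 0.05], [30, -60, 0, 1.3, 0.05], [35, -70, 2, 1.3, 0.05], [40, -80, 4, 1.3, 0.05]]])

```text
clock: 30.68
tool_pos: [0.6812, 0.2409, 0.2277]
orientation: [180.0, -0.0, -9.9]
force: [0.2, -0.9, -0.5]
opening: 0.0497
gripper_force: 0.0
```

Call:
shift_gripper(plan=[[[0, 0, 0, 0, 0.05], [0, 0, 0, 0, 0.05]]])

```text
clock: 30.92
tool_pos: [0.68, 0.2394, 0.2272]
orientation: [179.9, 0.1, -9.9]
force: [0.5, 0.1, 0.7]
opening: 0.0502
gripper_force: 0.0
```

Call:
shift_gripper(plan=[[[0.4, -1.78, 8, 0, 0.05], [0.4, -1.78, 16, 0, 0.05], [0.4, -1.78, 22, 0, 0.05], [0.4, -1.78, 25.2, 0, 0.05], [0.4, -1.78, 25.2, 0, 0.02], [0.4, -1.78, 25.2, 0, 0.02], [0.4, -1.78, 25.2, 0, 0.02], [0.4, -1.78, 25.2, 0, 0.02]]])

```text
clock: 31.92
tool_pos: [0.6842, 0.2476, 0.1039]
orientation: [-180.0, -0.1, -9.9]
force: [0.3, -4.8, 5.2]
opening: 0.0252
gripper_force: 30.0
```

Call:
shift_gripper(plan=[[[0, 0, 0, 0, 0.02], [0, 0, 0, 0, 0.02]]])

```text
clock: 32.17
tool_pos: [0.6845, 0.2476, 0.1038]
orientation: [-180.0, -0.1, -9.9]
force: [0.5, -5.5, 6.6]
opening: 0.0251
gripper_force: 30.0
```

Converted, -0.0912 m is -18.24, -0.0807 m is -16.14.

Call:
shift_gripper(plan=[[[-2.02, 0, -0.64, 0, 0.02], [-4.34, 0, -1.12, 0, 0.02], [-6.74, 0, -1.32, 0, 0.02], [-9.18, 0, -1.24, 0, 0.02], [-11.58, 0, -0.86, 0, 0.02], [-13.9, 0, -0.2, 0, 0.02], [-16.14, 0, 0.74, 0, 0.02], [-18.24, 0, 1.94, 0, 0.02]]])

```text
clock: 33.17
tool_pos: [0.5932, 0.2653, 0.0926]
orientation: [-179.9, -0.0, -9.9]
force: [1.7, 2.3, 1.7]
opening: 0.0252
gripper_force: 30.0
```

Call:
shift_gripper(plan=[[[-1.96, 0, 1.44, 0, 0.02], [-3.72, 0, 3.1, 0, 0.02], [-5.28, 0, 4.96, 0, 0.02], [-6.6, 0, 7, 0, 0.02], [-7.66, 0, 9.16, 0, 0.02], [-8.46, 0, 11.46, 0, 0.02], [-8.98, 0, 13.82, 0, 0.02], [-9.2, 0, 16.24, 0, 0.02]]])

```text
clock: 34.17
tool_pos: [0.5482, 0.274, 0.0107]
orientation: [-179.8, -0.1, -9.9]
force: [0.3, 6.3, 2.0]
opening: 0.0251
gripper_force: 30.0
```

Call:
shift_gripper(plan=[[[0, 0, 0, 0, 0.02], [0, 0, 0, 0, 0.02]]])

```text
clock: 34.42
tool_pos: [0.5482, 0.2739, 0.0107]
orientation: [-179.8, -0.0, -9.9]
force: [-0.8, 8.5, -0.1]
opening: 0.0254
gripper_force: 30.0
```

Converted, 0.006 m is 1.2, 0.003 m is 0.6.

Call:
shift_gripper(plan=[[[0, 0, 0.6, 0, 0.02], [0, 0, 1.2, 0, 0.02], [0, 0, 1.2, 0, 0.02]]])

```text
clock: 34.8
tool_pos: [0.5486, 0.2741, 0.0081]
orientation: [-179.8, -0.1, -9.8]
force: [-10.7, 4.0, 28.4]
opening: 0.0255
gripper_force: 30.1
```

Call:
shift_gripper(plan=[[[0, 0, -0.6, 0, 0.05], [0, 0, -0.6, 0, 0.05], [0, 0, -0.6, 0, 0.05], [0, 0, -10, 0, 0.05], [0, 0, -20, 0, 0.05], [-12, 0, -30, 0, 0.05], [-24, 0, -34, 0, 0.05], [-30, 0, -34, 0, 0.05]]])

```text
clock: 35.8
tool_pos: [0.3992, 0.2977, 0.1762]
orientation: [-179.9, -0.0, -9.9]
force: [0.1, 0.9, -0.1]
opening: 0.0502
gripper_force: 0.0
```

```bash
cat > lid.py <<'E'
from plant import ctrl
from h import *
np.set_printoptions(precision=4,suppress=True)
X=np.array([.985,-.172]);Y=np.array([.172,.985])
for S,nm in((load("scene0"),"s0"),(load("top0"),"t0"),(ctrl.snapshot("scene"),"scene"),(ctrl.snapshot("top"),"top")):
    for bn,o,x,y in(("orange",(.605,.2635),X,Y),):
        C=cloud(S).reshape(-1,3); d=C[:,:2]-o; a=d@x; b=d@y
        r=[]
        for lo,hi,w in((-.062,-.046,.009),(-.038,-.02,.04),(-.01,.01,.04),(.02,.038,.04)):
            k=C[(a>lo)&(a<hi)&(abs(b)<w)&(C[:,2]<.08)&(C[:,2]>.02)]; r+=[len(k),np.median(k[:,2]) if len(k) else 0]
        print(nm,bn,"tab/front/mid/back z",np.round(r,4))
E
python3 lid.py
```

```text
s0 orange tab/front/mid/back z [ 23.       0.0382 101.       0.0378  89.       0.0356  77.       0.0328]
t0 orange tab/front/mid/back z [ 38.       0.0384 191.       0.0376 201.       0.035  185.       0.0323]
scene orange tab/front/mid/back z [ 22.       0.0295 118.       0.0309 102.       0.0315  93.       0.0314]
top orange tab/front/mid/back z [ 38.       0.0291 186.       0.0303 212.       0.0312 191.       0.0309]
```

The lid is flat and shut (tab top at 29.3 mm, as specified), the scanner is seated and the robot is clear.

```bash
python3 -c "
from plant import ctrl
print(ctrl.close_job())"
```

```text
the job is handed in; nothing more can be done
None
```

I logged the orange-dot box and handed the job in at about 36 s. The lid was opened, the scanner was held on the barcode for about 1.5 s and then reseated in its stand, and the lid was closed. The cameras confirmed the seat and the shut lid, but the read itself has no direct confirmation, and the hand-in returned no verdict.

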